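# Empty the boring machine's catch tray into the tote

### The arm

A 6-joint arm with a two-finger parallel gripper is mounted at the origin on the work surface. World frame = base frame: x ahead of the robot, y to its left, z up, the work surface at z = 0. Lengths are in m, angles in rad, forces in N, time in s.
With the tool pointing down it reaches from about 0.35 to 0.775 m from the base axis. Payload 7.3 kg.
Tool frame: the origin (TCP) lies midway between the tips of the shut fingers; the grasp point (between the pads) lies r.grasp_offset behind it (r.grasp_offset is the distance from the TCP to the grasp point, in m); z points along the fingers, y is the line along which they close (so a half turn about z gives the same grasp; the last joint's range is limited). The gripper opens to 92 mm and grips with 3 to 60 N. Pads are 19 mm wide; open, the fingers measure 130 mm over their backs; the gripper's body (75 mm by 190 mm) begins 47 mm behind the grasp point.
Start: joints at [1.152, 0.342, 1.524, -0, 1.275, -0.146], TCP at [0.141, 0.506, 0.227] pointing down, gripper open.
Joint ranges: [-2.53, 2.53], [-0.77, 2.02], [0.04, 2.7], [-1, 4.14], [0.28, 2.66], [-3.11, 3.11]. Speed limits (rad/s): [2.57, 2.57, 3.14, 3.14, 3.14, 3.14].

### API

Orientations are given as a unit quaternion [w, x, y, z].
In Python, from plant import r, get_image gives the robot as it stands. The module is installed in compiled form; this text tells all that it offers.
- The arm moves only by the tool apply_moves, never from a script. Its argument "moves" is a list of rows, each an object with "offset": the shift along the world's x, y, z normalised to -1 to 1, where 1 is 150 mm, a list of three; "angular": the turn, a rotation vector about the world's x, y, z normalised to -1 to 1, where 1 is 180 degrees, a list of three; "fingers": the opening, from 0 (shut) to 1 (fully open). In form: [{"offset": [dx, dy, dz], "angular": [rx, ry, rz], "fingers": fingers}, ...]. A call has 1 to 20 rows; each row is the pose to reach, as a shift and turn from the pose commanded when the call began, turning the shorter way round; what a row does not reach only later rows make up. A row lasts 1/8 s, in which the tool goes at most 62.5 mm and 10.7 degrees, less where a joint would pass 70% of its speed; a pose out of reach is approached as far as the arm can. A call with a number of a shift or a turn outside -1 to 1 is refused whole. A call with a gripper value outside its range is refused whole. The fingers move at their own pace and stop on an object; the grip force is fixed at half the most. Time passes only in rows, so rows that repeat a pose let the fingers close. It gives the time, the measured TCP pose, the force, the opening and the grip force at its end, in the units of the state.
- r.state(): the state, without advancing time (a new reading comes with each control period).
- get_image(name): name is "scene" or "top" or "wrist"; returns a dict with "img" (384x512x3 uint8, blue, green, red), "camera_matrix" (3x3 intrinsics, pixels), "position" and "orientation" of the camera in the world; the wrist camera has in their place "hand_eye" (4x4, takes a point from camera to tool coordinates, whose origin is the TCP and whose axes are the flange's). Camera axes: x right, y down, z forward; pixel columns grow to the right and rows downward; lengths in m; the calibration is good to about 2 mm. The wrist camera is an equidistant fisheye: a pixel r from the principal point sees the ray r / f radians off the axis. A picture is of the moment at which its call begins: read the wrist's pose just before it. There is no depth.
- r.close_job(): hands the job in; it is judged then, once.
The state is a dict: "clock": time; "joint_pos": joint angles; "qd": joint speeds; "effort": joint torques, N m; "position": TCP position; "tcp_rot": TCP orientation; "contact_force": force on the tool from outside, world axes, zero at the start; "torque": the same for the moment, N m; "finger_gap": finger opening in m; "grasp_force": force on a finger pad.
Only numpy, scipy, OpenCV 4.12 (cv2) and the standard library are available. Lean on these libraries where they do the work, as an engineer would, in place of code of your own. Each camera call takes 0.05 s, during which the arm holds its last target. There are 200 camera calls.

### The job

Put the machine's run lever to off, draw the catch tray all the way out to its stop, and move every brass housing from it into the grey tote so that they lie in a single layer, none on top of another. Then push the empty tray fully home until it stops, and only after that put the lever back to run. The tray must never be drawn out with the lever on run; leave the other things on the bench where they are.

Things in the scene. Friction and masses are not known exactly. Their poses are not given: they have to be found in the camera images.
- machine: blue bench machine, fixed. Origin at bench height, middle of its front; its x points back into the machine, its y sideways; the tray comes out along -x. A deck 95 mm high, 400 mm wide covers the tray (80 mm free below it). On the deck stand a headstock (x above 0.14, y above -0.015, 215 mm high) and a motor (x above 0.265, y below -0.06, 240 mm high)
- tray (a joint): catch tray position along its guides, m: 0 fully home in the machine, 0.21 fully out against its stop. It slides straight along the machine's -x with about 2.5 N of friction, and stays where it is left. It starts home or up to 15 mm out
- tray_knob (a point): top centre of the tray's red upright knob, 24 mm diameter, 50 mm tall, top 68 mm above the bench; it stands 60 mm in front of the tray and moves with it
- tray_floor (a point): centre of the tray's inner floor, 12 mm above the bench; the floor is 200 mm (machine x) x 300 mm (machine y); lips stand 12 mm above the floor at front and sides, 30 mm at the rear. Moves with the tray
- lever (a joint): run lever, rad: 0 = running, leaning 0.5 rad to the machine's front (its -x); 1.0 = off, leaning 0.5 rad to its back. Turns about an axis along the machine's y, stays where it is left with light friction; closed fingers can push it over. Starts within 0.12 of running
- lever_tip (a point): tip of the red run lever, which is 80 mm long from its pivot; it stands on the machine's deck with nothing to its front and free space about 0.19 m behind it
- tote: open grey plastic tote, 300 mm (its x) x 210 mm (its y) x 70 mm high, walls 4 mm, about 0.7 kg, loose on the bench. Origin at the centre of its underside
- tote_in (a point): centre of the tote's inner floor, 4 mm above its underside; axes as the tote's
- part1: brass bearing housing: foot 64 mm (its x) x 30 mm (its y) x 10 mm, under a round boss 34 mm across, axis along y, flush with the foot's long sides; 44 mm tall, 0.15 to 0.35 kg. Origin at mid-height, 22 mm above its underside; z up. Starts standing on the catch tray's floor, under the machine's deck. One of up to six; may be absent (None)
- part2: brass bearing housing: foot 64 mm (its x) x 30 mm (its y) x 10 mm, under a round boss 34 mm across, axis along y, flush with the foot's long sides; 44 mm tall, 0.15 to 0.35 kg. Origin at mid-height, 22 mm above its underside; z up. Starts standing on the catch tray's floor, under the machine's deck. One of up to six; may be absent (None)
- part3: brass bearing housing: foot 64 mm (its x) x 30 mm (its y) x 10 mm, under a round boss 34 mm across, axis along y, flush with the foot's long sides; 44 mm tall, 0.15 to 0.35 kg. Origin at mid-height, 22 mm above its underside; z up. Starts standing on the catch tray's floor, under the machine's deck. One of up to six; may be absent (None)
- part4: brass bearing housing: foot 64 mm (its x) x 30 mm (its y) x 10 mm, under a round boss 34 mm across, axis along y, flush with the foot's long sides; 44 mm tall, 0.15 to 0.35 kg. Origin at mid-height, 22 mm above its underside; z up. Starts standing on the catch tray's floor, under the machine's deck. One of up to six; may be absent (None)
- part5: brass bearing housing: foot 64 mm (its x) x 30 mm (its y) x 10 mm, under a round boss 34 mm across, axis along y, flush with the foot's long sides; 44 mm tall, 0.15 to 0.35 kg. Origin at mid-height, 22 mm above its underside; z up. Starts standing on the catch tray's floor, under the machine's deck. One of up to six; may be absent (None)
- part6: brass bearing housing: foot 64 mm (its x) x 30 mm (its y) x 10 mm, under a round boss 34 mm across, axis along y, flush with the foot's long sides; 44 mm tall, 0.15 to 0.35 kg. Origin at mid-height, 22 mm above its underside; z up. Starts standing on the catch tray's floor, under the machine's deck. One of up to six; may be absent (None)
- spray: bystander, to be left alone: white aerosol can with red cap, 60 mm wide, 180 mm tall
- screwdriver: bystander, to be left alone: red-handled screwdriver lying on the bench
- wrench: bystander, to be left alone: 140 mm steel wrench lying on the machine's low deck
- tape: bystander, to be left alone: yellow roll of tape lying flat on the machine's deck, 60 mm wide, 20 mm high
- jar: bystander, to be left alone: glass jar with red cap, 70 mm wide, 90 mm tall

How it is judged:
By the outcome, as a careful person would: the job done as asked, in the order asked, and still so for the second after the job is handed in, with the robot touching nothing.
Of part1, part2, part3, part4, part5, part6 only 4 to 6 are there at a start; the rules pass over those that are not, and their reading is None.
At some moment in a run one of part1, part2, part3, part4, part5, part6, tote may be knocked a few centimetres aside while the robot is not near it.
Once in a run the grip may slacken for a moment while it holds something.
It also fails if it takes over 210 s, if anything falls off the work surface, if the arm or the gripper's body presses on something with over 40 N, if the wrist force passes 120 N, or if a joint passes its speed limit or range.

## Working session

There is one attempt and no reset: what is moved stays moved. The work goes in short steps, Python scripts to look and compute and a tool call to move; the robot and the scene stay as the last step left them, time stands still between calls to the robot, and variables do not carry over. Pictures are saved under pics/ and viewed, at most 16 in all, crops included, and the job is handed in when it is done.

Besides the shell and the picture viewer there is one more tool, called after ">>>" as name(argument=value, ...) on one line, values as JSON. apply_moves: Moves the arm, as the interface text tells. Its arguments: {"type":"object","properties":{"moves":{"type":"array","items":{"type":"object","properties":{"offset":{"type":"array","items":{"type":"number","minimum":-1,"maximum":1}},"angular":{"type":"array","items":{"type":"number","minimum":-1,"maximum":1}},"fingers":{"type":"number"}}}}},"required":["moves"]}

```bash
mkdir -p pics; cat > h.py <<'E'
import numpy as np, cv2
from scipy.spatial.transform import Rotation as R
from plant import r, get_image
def q2R(q): return R.from_quat([q[1],q[2],q[3],q[0]]).as_matrix()
def snap(n,f):
    s=r.state(); d=get_image(n); cv2.imwrite('pics/'+f,d['img'])
    d['s']=s; return d
def cam(d):
    K=np.array(d['camera_matrix'])
    if 'hand_eye' in d:
        T=np.eye(4);T[:3,:3]=q2R(d['s']['tcp_rot']);T[:3,3]=d['s']['position'];T=T@np.array(d['hand_eye'])
        return K,T[:3,:3],T[:3,3]
    o=np.array(d['orientation']); Rm=o if o.shape==(3,3) else q2R(o)
    return K,Rm,np.array(d['position'])
def ray(d,u,v):
    K,Rm,p=cam(d); x=(u-K[0,2])/K[0,0]; y=(v-K[1,2])/K[1,1]
    if 'hand_eye' in d:
        t=np.hypot(x,y); k=np.sin(t)/t if t>1e-9 else 1; c=np.array([x*k,y*k,np.cos(t)])
    else: c=np.array([x,y,1.])
    return p,Rm@c
def onz(d,u,v,z):
    p,w=ray(d,u,v); return p+w*(z-p[2])/w[2]
def proj(d,P):
    K,Rm,p=cam(d); c=Rm.T@(np.array(P)-p)
    if 'hand_eye' in d:
        t=np.arctan2(np.hypot(c[0],c[1]),c[2]); k=t/np.hypot(c[0],c[1]); c=np.array([c[0]*k,c[1]*k,1])
    else: c=c/c[2]
    return (K@c)[:2]
E
python3 - <<'E'
from h import *
import pickle
for n in ['scene','top','wrist']:
    d=snap(n,n+'0.png'); pickle.dump(d,open(n+'0.pkl','wb')); print(n,cam(d))
print(r.state(), r.grasp_offset)
a=[cv2.imread(f'pics/{n}0.png') for n in ['scene','top']]
for n in ['scene','top']: cv2.imwrite(f'pics/{n}0b.png',cv2.resize(cv2.imread(f'pics/{n}0.png'),(800,600),interpolation=cv2.INTER_CUBIC))
E
```

```text
scene (array([[363.36913812,   0.        , 252.81483648],
       [  0.        , 363.36913812, 195.75170349],
       [  0.        ,   0.        ,   1.        ]]), array([[-0.79672037,  0.46467625, -0.38640992],
       [ 0.60425342,  0.60117431, -0.52294097],
       [-0.01069853, -0.65012724, -0.75975003]]), array([1.06603321, 0.66899868, 1.07421807]))
top (array([[373.0764216 ,   0.        , 263.7682571 ],
       [  0.        , 373.0764216 , 195.79277434],
       [  0.        ,   0.        ,   1.        ]]), array([[-0.00767842, -0.97596719,  0.2177822 ],
       [-0.99994476,  0.00593062, -0.008678  ],
       [ 0.00717786, -0.21783681, -0.97595881]]), array([0.30766879, 0.05779078, 1.29603028]))
wrist (array([[297.31863964,   0.        , 257.38827537],
       [  0.        , 297.31863964, 189.10929687],
       [  0.        ,   0.        ,   1.        ]]), array([[ 0.27085733,  0.91771929,  0.29056431],
       [ 0.96261815, -0.25771722, -0.08335545],
       [-0.00161348,  0.30227991, -0.95321784]]), array([0.06286571, 0.52946897, 0.38406194]))
{'clock': 0.15, 'joint_pos': array([ 1.15194102e+00,  3.42583907e-01,  1.52478497e+00, -2.58311897e-05,
        1.27537644e+00, -1.45991815e-01]), 'qd': array([ 0.00093596, -0.00217101, -0.00299386,  0.00133889,  0.00290608,
       -0.00024073]), 'effort': array([ 1.25884453e-03, -4.31463110e+01, -2.44354069e+01,  7.19047501e-02,
        5.36909723e-02, -1.14339480e-04]), 'position': array([0.14134374, 0.50531072, 0.22619799]), 'tcp_rot': array([-1.48749220e-04,  1.36005134e-01,  9.90707965e-01, -5.56939461e-04]), 'contact_force': array([-0.44274126,  0.67016342, -0.78950395]), 'torque': array([-0.01371591, -0.02254488,  0.01196204]), 'grasp_force': 0.0, 'finger_gap': 0.09181244577723235} 0.0188
```

View pics/scene0b.png

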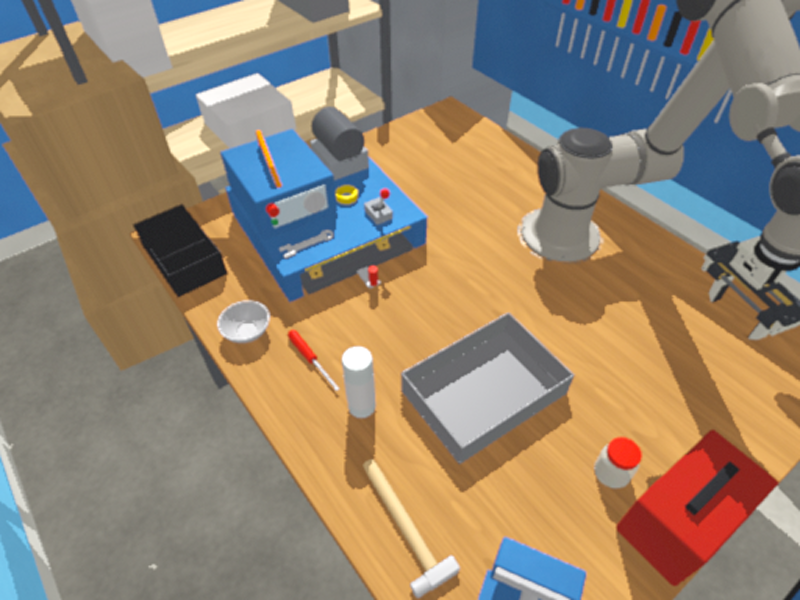

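View pics/top0b.png

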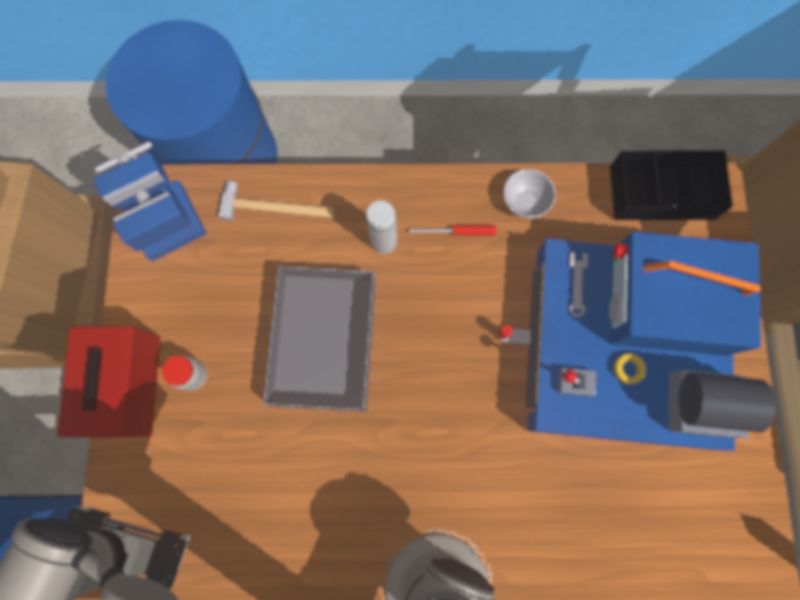

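The views show the machine on the right, its front facing +y. In the 800 px top view, the knob is at (507,330), the lever tip at (570,377), and the tote rim corners at (278,266), (373,270), (365,408) and (265,405). Next I'll enlarge these regions.

```bash
python3 - <<'E'
from h import *
import pickle
t=pickle.load(open('top0.pkl','rb'));s=pickle.load(open('scene0.pkl','rb'))
S=.64
for n,u,v,z in [('dk far',545,240,.095),('dk near',530,430,.095),('knob',507,330,.068),('lev',570,377,.165),('t1',278,266,.07),('t2',373,270,.07),('t3',365,408,.07),('t4',265,405,.07),('jar',178,370,.09),('spray',380,210,.18)]:
    print(n,onz(t,u*S,v*S,z).round(3))
a=t['img'][140:300,325:485]; b=s['img'][90:200,130:290]
cv2.imwrite('pics/c1.png',np.hstack([cv2.resize(a,(400,400),interpolation=cv2.INTER_CUBIC),cv2.resize(b,(400,400*110//160),interpolation=cv2.INTER_CUBIC) if 0 else cv2.copyMakeBorder(cv2.resize(b,(400,275),interpolation=cv2.INTER_CUBIC),0,125,0,0,cv2.BORDER_CONSTANT)]))
E
```

```text
dk far [ 0.72  -0.242  0.095]
dk near [ 0.318 -0.189  0.095]
knob [ 0.528 -0.156  0.068]
lev [ 0.417 -0.257  0.165]
t1 [0.672 0.339 0.07 ]
t2 [0.662 0.132 0.07 ]
t3 [0.365 0.146 0.07 ]
t4 [0.373 0.353 0.07 ]
jar [0.444 0.531 0.09 ]
spray [0.757 0.112 0.18 ]
```

View pics/c1.png

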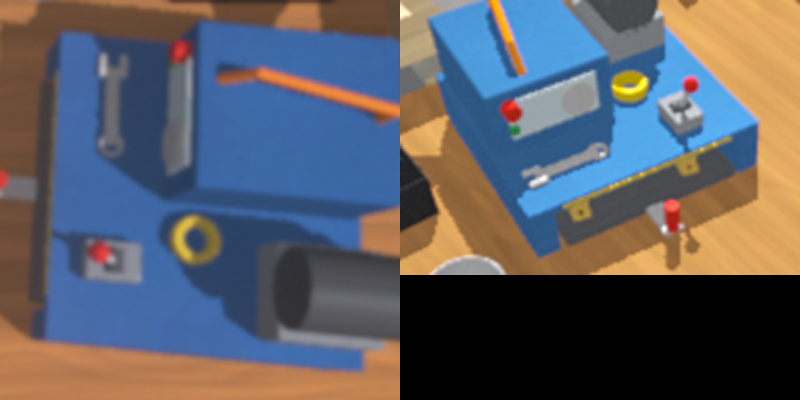

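```bash
cat >> h.py <<'E'
def tri(d1,p1,d2,p2):
    a,u=ray(d1,*p1); b,w=ray(d2,*p2); u=u/np.linalg.norm(u); w=w/np.linalg.norm(w)
    s=np.linalg.lstsq(np.c_[u,-w],b-a,rcond=None)[0]; A=a+u*s[0];B=b+w*s[1]
    return (A+B)/2, np.linalg.norm(A-B)
E
python3 - <<'E'
from h import *
import pickle
t=pickle.load(open('top0.pkl','rb'));s=pickle.load(open('scene0.pkl','rb'))
T=lambda x,y:(325+x*.4,140+y*.4); C=lambda x,y:(130+(x-400)*.4,90+y*.4)
print('lev',tri(t,T(99,252),s,C(690,85)))
print('knob',tri(t,T(0,180),s,C(671,203)))
for p in [(62,32),(45,340),(362,368),(196,240),(112,100),(112,146),(99,252),(85,240),(140,280)]: print(p,onz(t,*T(*p),.095).round(3))
print('scn dk',onz(s,*C(758,122),.095).round(3),onz(s,*C(527,205),.095).round(3))
st=r.state(); print(q2R(st['tcp_rot']).round(3))
E
```

```text
lev (array([ 0.41553102, -0.24975945,  0.18718525]), np.float64(0.0021835563168925718))
knob (array([ 0.52412462, -0.15663809,  0.0696962 ]), np.float64(0.0014342786435718971))
(62, 32) [ 0.723 -0.246  0.095]
(45, 340) [ 0.315 -0.201  0.095]
(362, 368) [ 0.278 -0.597  0.095]
(196, 240) [ 0.44  -0.403  0.095]
(112, 100) [ 0.628 -0.307  0.095]
(112, 146) [ 0.565 -0.303  0.095]
(99, 252) [ 0.425 -0.276  0.095]
(85, 240) [ 0.441 -0.259  0.095]
(140, 280) [ 0.389 -0.326  0.095]
scn dk [ 0.317 -0.198  0.095] [ 0.712 -0.265  0.095]
[[-0.963  0.269 -0.   ]
 [ 0.269  0.963 -0.001]
 [ 0.    -0.001 -1.   ]]
```

>>> apply_moves(moves=[{"offset": [0.5, -0.5, 0.47], "angular": [0, 0, -0.11], "fingers": 0}, {"offset": [1, -1, 0.47], "angular": [0, 0, -0.22], "fingers": 0}, {"offset": [1, -1, 0.47], "angular": [0, 0, -0.33], "fingers": 0}, {"offset": [1, -1, 0.47], "angular": [0, 0, -0.447], "fingers": 0}, {"offset": [1, -1, 0.47], "angular": [0, 0, -0.447], "fingers": 0}, {"offset": [1, -1, 0.47], "angular": [0, 0, -0.447], "fingers": 0}, {"offset": [1, -1, 0.47], "angular": [0, 0, -0.447], "fingers": 0}, {"offset": [1, -1, 0.47], "angular": [0, 0, -0.447], "fingers": 0}, {"offset": [1, -1, 0.47], "angular": [0, 0, -0.447], "fingers": 0}])

```text
clock: 1.27
position: [0.2913, 0.3555, 0.297]
tcp_rot: [0.0, 0.743, 0.669, -0.0]
contact_force: [-0.6, -0.6, -0.1]
finger_gap: 0.0064
grasp_force: 0.0
```

>>> apply_moves(moves=[{"offset": [0.87, -1, 0], "angular": [0, 0, 0], "fingers": 0}, {"offset": [0.87, -1, 0], "angular": [0, 0, 0], "fingers": 0}, {"offset": [0.87, -1, 0], "angular": [0, 0, 0], "fingers": 0}, {"offset": [0.87, -1, 0], "angular": [0, 0, 0], "fingers": 0}])

```text
clock: 1.78
position: [0.4237, 0.203, 0.2968]
tcp_rot: [0.0, 0.745, 0.668, -0.0]
contact_force: [-0.8, -0.2, 0.6]
finger_gap: 0.0007
grasp_force: 0.0
```

>>> apply_moves(moves=[{"offset": [0, -1, 0], "angular": [0, 0, 0], "fingers": 0}, {"offset": [0, -1, 0], "angular": [0, 0, 0], "fingers": 0}, {"offset": [0, -1, 0], "angular": [0, 0, 0], "fingers": 0}])

```text
clock: 2.15
position: [0.4213, 0.0541, 0.2972]
tcp_rot: [-0.0, 0.744, 0.669, -0.0]
contact_force: [-0.3, -0.1, -0.1]
finger_gap: 0.0
grasp_force: 0.0
```

>>> apply_moves(moves=[{"offset": [0, -1, 0], "angular": [0, 0, 0], "fingers": 0}, {"offset": [0, -1, 0], "angular": [0, 0, 0], "fingers": 0}, {"offset": [0, -1, 0], "angular": [0, 0, 0], "fingers": 0}, {"offset": [0, -1, 0], "angular": [0, 0, 0], "fingers": 0}, {"offset": [0, -1, 0], "angular": [0, 0, 0], "fingers": 0}])

```text
clock: 2.78
position: [0.4219, -0.0931, 0.2972]
tcp_rot: [-0.0, 0.743, 0.669, 0.0]
contact_force: [-1.0, -0.2, -0.5]
finger_gap: 0.0006
grasp_force: 0.0
```

>>> apply_moves(moves=[{"offset": [-0.01, -0.5, -0.3], "angular": [0, 0, 0], "fingers": 0}, {"offset": [-0.01, -0.75, -0.6], "angular": [0, 0, 0], "fingers": 0}, {"offset": [-0.01, -0.75, -0.88], "angular": [0, 0, 0], "fingers": 0}, {"offset": [-0.01, -0.75, -0.88], "angular": [0, 0, 0], "fingers": 0}, {"offset": [-0.01, -0.75, -0.88], "angular": [0, 0, 0], "fingers": 0}])

```text
clock: 3.4
position: [0.4216, -0.206, 0.1671]
tcp_rot: [0.001, 0.743, 0.669, 0.0]
contact_force: [0.5, -0.0, 0.9]
finger_gap: 0.0004
grasp_force: 0.0
```

>>> apply_moves(moves=[{"offset": [-0.013, -0.12, 0], "angular": [0, 0, 0], "fingers": 0}, {"offset": [-0.025, -0.24, 0], "angular": [0, 0, 0], "fingers": 0}, {"offset": [-0.037, -0.36, 0], "angular": [0, 0, 0], "fingers": 0}, {"offset": [-0.05, -0.48, 0], "angular": [0, 0, 0], "fingers": 0}, {"offset": [-0.06, -0.58, 0], "angular": [0, 0, 0], "fingers": 0}, {"offset": [-0.06, -0.58, 0], "angular": [0, 0, 0], "fingers": 0}])

```text
clock: 4.15
position: [0.4111, -0.2952, 0.165]
tcp_rot: [-0.0, 0.744, 0.668, -0.0]
contact_force: [-0.8, 0.0, 0.1]
finger_gap: 0.0009
grasp_force: 0.0
```

```bash
python3 - <<'E'
from h import *
import pickle
out=[]
for n in ['scene','top','wrist']:
    d=snap(n,n+'1.png'); pickle.dump(d,open(n+'1.pkl','wb'))
s=cv2.imread('pics/scene1.png')[60:200,120:300]; w=cv2.imread('pics/wrist1.png')
cv2.imwrite('pics/c2.png',np.hstack([cv2.resize(s,(400,311)),cv2.resize(w,(400,311))]))
E
```

```text
(no output)
```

View pics/c2.png

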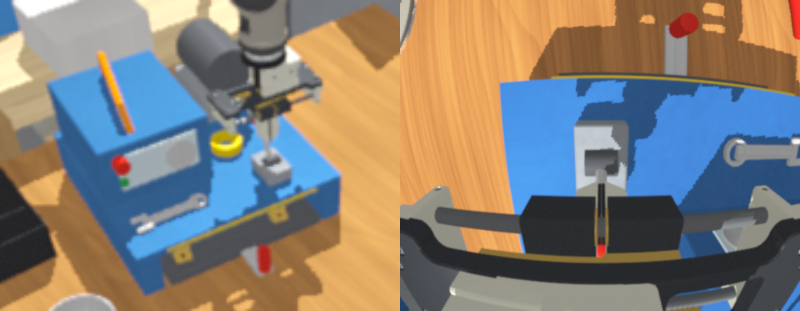

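The wrist view shows the lever slot behind the fingers, and the red tip just past them at (600,250). The lever is moving with the push, so I'll continue until it meets its stop.

>>> apply_moves(moves=[{"offset": [-0.005, -0.05, 0], "angular": [0, 0, 0], "fingers": 0}, {"offset": [-0.005, -0.05, 0], "angular": [0, 0, 0], "fingers": 0}, {"offset": [-0.005, -0.05, 0], "angular": [0, 0, 0], "fingers": 0}])

```text
clock: 4.68
position: [0.4108, -0.298, 0.165]
tcp_rot: [-0.003, 0.743, 0.669, 0.002]
contact_force: [2.7, 12.0, 3.7]
finger_gap: 0.0003
grasp_force: 6.3
```

>>> apply_moves(moves=[{"offset": [-0.003, -0.03, 0], "angular": [0, 0, 0], "fingers": 0}, {"offset": [-0.003, -0.03, 0], "angular": [0, 0, 0], "fingers": 0}, {"offset": [-0.003, -0.03, 0], "angular": [0, 0, 0], "fingers": 0}])

```text
clock: 5.05
position: [0.4106, -0.2986, 0.1648]
tcp_rot: [-0.005, 0.743, 0.669, 0.004]
contact_force: [4.7, 26.0, 8.6]
finger_gap: 0.0006
grasp_force: 12.7
```

>>> apply_moves(moves=[{"offset": [0.02, 0.25, 0], "angular": [0, 0, 0], "fingers": 0}, {"offset": [0.02, 0.25, 0.4], "angular": [0, 0, 0], "fingers": 0}, {"offset": [0.5, 0.97, 0.4], "angular": [0, 0, 0], "fingers": 0.8}, {"offset": [0.75, 0.97, 0.2], "angular": [0, 0, 0], "fingers": 0.8}, {"offset": [0.75, 0.97, 0], "angular": [0, 0, 0], "fingers": 0.8}, {"offset": [0.75, 0.97, 0], "angular": [0, 0, 0], "fingers": 0.8}, {"offset": [0.75, 0.97, 0], "angular": [0, 0, 0], "fingers": 0.8}])

```text
clock: 5.92
position: [0.5227, -0.1608, 0.1658]
tcp_rot: [0.0, 0.743, 0.669, -0.0]
contact_force: [-0.5, 0.4, -0.1]
finger_gap: 0.0458
grasp_force: 0.0
```

```bash
python3 - <<'E'
from h import *
import pickle
d=snap('wrist','w2.png'); pickle.dump(d,open('w2.pkl','wb')); s=d['s'];print(s['position'])
print(proj(d,[.524,-.157,.068]))
cv2.imwrite('pics/w2b.png',cv2.resize(d['img'],(640,480)))
E
```

```text
[ 0.52274267 -0.16075314  0.16582448]
[257.89408807 188.08851814]
```

View pics/w2b.png

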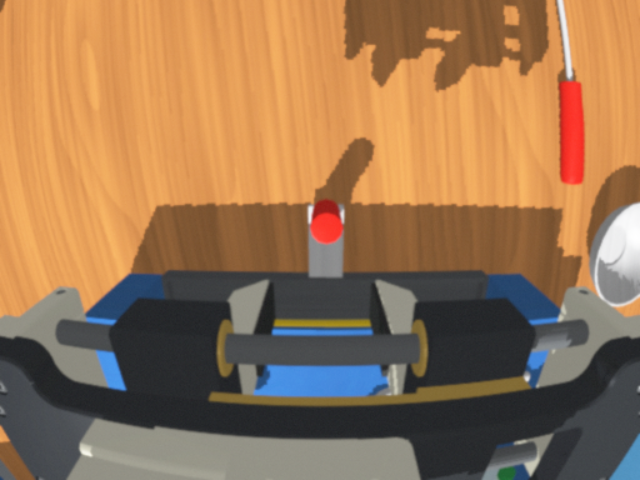

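```bash
python3 - <<'E'
from h import *
import pickle
d=pickle.load(open('w2.pkl','rb'))
print(onz(d,261.8,182,.068),onz(d,262,170,.018))
E
```

```text
[ 0.52808862 -0.15168772  0.068     ] [ 0.52888096 -0.15314191  0.018     ]
```

>>> apply_moves(moves=[{"offset": [0.023, 0.053, -0.4], "angular": [0, 0, 0], "fingers": 0.8}, {"offset": [0.023, 0.053, -0.7], "angular": [0, 0, 0], "fingers": 0.8}, {"offset": [0.023, 0.053, -0.9], "angular": [0, 0, 0], "fingers": 0.8}, {"offset": [0.023, 0.053, -0.9], "angular": [0, 0, 0], "fingers": 0.8}, {"offset": [0.023, 0.053, -0.9], "angular": [0, 0, 0], "fingers": 0.1}, {"offset": [0.023, 0.053, -0.9], "angular": [0, 0, 0], "fingers": 0.1}, {"offset": [0.023, 0.053, -0.9], "angular": [0, 0, 0], "fingers": 0.1}, {"offset": [0.023, 0.053, -0.9], "angular": [0, 0, 0], "fingers": 0.1}, {"offset": [0.023, 0.053, -0.9], "angular": [0, 0, 0], "fingers": 0.1}])

```text
clock: 7.1
position: [0.5263, -0.1524, 0.0304]
tcp_rot: [0.0, 0.744, 0.669, 0.0]
contact_force: [0.7, 0.8, 0.3]
finger_gap: 0.028
grasp_force: 0.0
```

>>> apply_moves(moves=[{"offset": [0.01, 0.1, 0], "angular": [0, 0, 0], "fingers": 0.1}, {"offset": [0.02, 0.2, 0], "angular": [0, 0, 0], "fingers": 0.1}, {"offset": [0.03, 0.3, 0], "angular": [0, 0, 0], "fingers": 0.1}, {"offset": [0.042, 0.4, 0], "angular": [0, 0, 0], "fingers": 0.1}, {"offset": [0.053, 0.5, 0], "angular": [0, 0, 0], "fingers": 0.1}, {"offset": [0.063, 0.6, 0], "angular": [0, 0, 0], "fingers": 0.1}, {"offset": [0.074, 0.7, 0], "angular": [0, 0, 0], "fingers": 0.1}, {"offset": [0.084, 0.8, 0], "angular": [0, 0, 0], "fingers": 0.1}, {"offset": [0.084, 0.8, 0], "angular": [0, 0, 0], "fingers": 0.1}])

```text
clock: 8.22
position: [0.5401, -0.0304, 0.0304]
tcp_rot: [0.001, 0.743, 0.669, 0.001]
contact_force: [5.9, 1.4, -1.5]
finger_gap: 0.0233
grasp_force: 30.0
```

>>> apply_moves(moves=[{"offset": [0.011, 0.1, 0], "angular": [0, 0, 0], "fingers": 0.1}, {"offset": [0.022, 0.2, 0], "angular": [0, 0, 0], "fingers": 0.1}, {"offset": [0.034, 0.3, 0], "angular": [0, 0, 0], "fingers": 0.1}, {"offset": [0.045, 0.4, 0], "angular": [0, 0, 0], "fingers": 0.1}, {"offset": [0.056, 0.47, 0], "angular": [0, 0, 0], "fingers": 0.1}, {"offset": [0.056, 0.47, 0], "angular": [0, 0, 0], "fingers": 0.1}])

```text
clock: 8.98
position: [0.5476, 0.0396, 0.0304]
tcp_rot: [0.0, 0.743, 0.669, 0.001]
contact_force: [2.2, 1.9, 0.6]
finger_gap: 0.0233
grasp_force: 30.0
```

>>> apply_moves(moves=[{"offset": [0.003, 0.04, 0], "angular": [0, 0, 0], "fingers": 0.1}, {"offset": [0.007, 0.08, 0], "angular": [0, 0, 0], "fingers": 0.1}, {"offset": [0.009, 0.1, 0], "angular": [0, 0, 0], "fingers": 0.1}, {"offset": [0.009, 0.1, 0], "angular": [0, 0, 0], "fingers": 0.1}])

```text
clock: 9.48
position: [0.5485, 0.0484, 0.0304]
tcp_rot: [0.002, 0.744, 0.669, -0.002]
contact_force: [0.9, -22.3, 1.5]
finger_gap: 0.0235
grasp_force: 30.0
```

>>> apply_moves(moves=[{"offset": [0, -0.05, 0], "angular": [0, 0, 0], "fingers": 0.7}, {"offset": [0, -0.05, 0], "angular": [0, 0, 0], "fingers": 0.7}, {"offset": [0, -0.05, 0], "angular": [0, 0, 0], "fingers": 0.7}, {"offset": [0, -0.05, 0.4], "angular": [0, 0, 0], "fingers": 0.7}, {"offset": [0, 0, 0.8], "angular": [0, 0, 0], "fingers": 0.7}, {"offset": [0, 0.5, 1], "angular": [0, 0, 0], "fingers": 0.7}, {"offset": [-0.3, 1, 1], "angular": [0, 0, 0], "fingers": 0.7}, {"offset": [-0.3, 1, 1], "angular": [0, 0, 0], "fingers": 0.7}])

```text
clock: 10.48
position: [0.5019, 0.2058, 0.1807]
tcp_rot: [-0.0, 0.743, 0.669, 0.0]
contact_force: [-0.2, 0.9, -0.3]
finger_gap: 0.0644
grasp_force: 0.0
```

```bash
python3 - <<'E'
from h import *
import pickle
for n in ['scene','top']:
    d=snap(n,n+'3.png'); pickle.dump(d,open(n+'3.pkl','wb'))
t=cv2.imread('pics/top3.png')[130:290,150:370]
cv2.imwrite('pics/t3c.png',cv2.resize(t,None,fx=3.6,fy=3.6,interpolation=cv2.INTER_CUBIC))
s=cv2.imread('pics/scene3.png')[130:300,150:370]
cv2.imwrite('pics/s3c.png',cv2.resize(s,None,fx=3.5,fy=3.5,interpolation=cv2.INTER_CUBIC))
E
```

```text
(no output)
```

View pics/t3c.png

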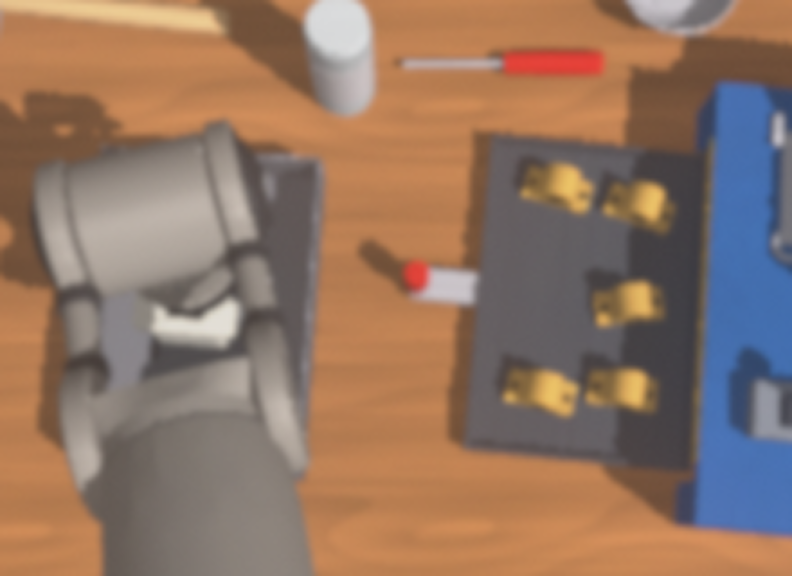

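View pics/s3c.png

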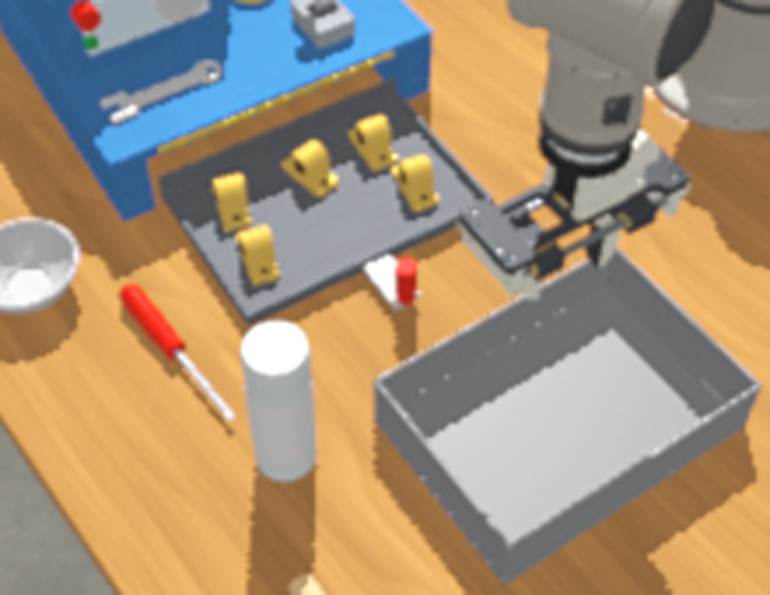

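Five housings stand on the tray, in the top crop at about (555,185), (640,203), (630,302), (542,390) and (622,388). Their feet point roughly along the machine's x axis. I'll fit their poses with a silhouette match in both views.

```bash
cat > fit.py <<'E'
from h import *
from scipy.optimize import minimize
th=np.linspace(0,2*np.pi,20)
BOX=np.array([[a*.032,b*.015,c] for a in(-1,1) for b in(-1,1) for c in(-.022,-.012)])
CYL=np.array([[.017*np.cos(t),b*.015,.005+.017*np.sin(t)] for t in th for b in(-1,1)])
def mask(img):
    h=cv2.cvtColor(img,cv2.COLOR_BGR2HSV)
    return cv2.inRange(h,(14,110,60),(32,255,255))
def render(d,p,z0,shape,off,k):
    m=np.zeros(shape,np.uint8); c,s=np.cos(p[2]),np.sin(p[2])
    for B in (BOX,CYL):
        P=np.c_[p[0]+c*B[:,0]-s*B[:,1],p[1]+s*B[:,0]+c*B[:,1],z0+.022+B[:,2]]
        uv=np.array([(proj(d,q)-off+.5)*k for q in P])
        cv2.fillConvexPoly(m,cv2.convexHull((uv*16).astype(np.int32)),255,shift=4)
    return m
def fit(ds,p0,z0,k=6,w=36):
    prep=[]
    for d in ds:
        u=proj(d,[p0[0],p0[1],z0+.022]); o=np.round(u).astype(int)-w//2
        c=d['img'][max(o[1],0):o[1]+w,max(o[0],0):o[0]+w]; o=np.maximum(o,0)
        M=mask(cv2.resize(c,None,fx=k,fy=k,interpolation=cv2.INTER_CUBIC))
        n,L,st,cen=cv2.connectedComponentsWithStats(M)
        cc=M.shape[0]/2; j=1+np.argmin([np.hypot(*(np.array(x)-cc))-.02*a for x,a in zip(cen[1:],st[1:,4])]) if n>1 else 0
        prep.append((d,o,(L==j).astype(np.uint8)*255))
    def cost(p):
        t=0
        for d,o,M in prep:
            R_=render(d,p,z0,M.shape,o,k); t+=1-(cv2.bitwise_and(M,R_)>0).sum()/max(1,(cv2.bitwise_or(M,R_)>0).sum())
        return t/len(prep)
    best=None
    for y in p0[2] if np.ndim(p0[2]) else [p0[2]]:
        x0=np.array([p0[0],p0[1],y])
        res=minimize(cost,x0,method='Nelder-Mead',options=dict(initial_simplex=x0+np.array([[0,0,0],[.008,0,0],[0,.008,0],[0,0,.25]]),xatol=2e-4,fatol=1e-4))
        if best is None or res.fun<best.fun: best=res
    return best.x,best.fun
E
python3 - <<'E'
from fit import *
import pickle
t=pickle.load(open('top3.pkl','rb'));s=pickle.load(open('scene3.pkl','rb'))
for u,v in [(555,185),(640,203),(630,302),(542,390),(622,388)]:
    q=onz(t,150+u/3.6,130+v/3.6,.034)
    a=[fit(D,(q[0],q[1],np.deg2rad([60,84,108,130])),.012) for D in ([t,s],[t],[s])]
    print([(x[:2].round(4),round(float(np.rad2deg(x[2])),1),round(float(c),3)) for x,c in a])
for u,v in [(322,160),(300,470)]: print('tote',onz(t,150+u/3.6,130+v/3.6,.07))
# scene tote rim corners
for u,v in [(377,383),(610,248),(757,385),(507,575)]: print('toteS',onz(s,150+u/3.5,130+v/3.5,.07 if v!=575 else .07))
E
```

```text
[(array([ 0.641 , -0.0979]), 73.1, 0.305), (array([ 0.6421, -0.0976]), 72.5, 0.1), (array([ 0.6382, -0.0994]), 68.0, 0.468)]
[(array([ 0.6218, -0.1791]), 71.5, 0.327), (array([ 0.6243, -0.1775]), 71.1, 0.149), (array([ 0.618 , -0.1809]), 69.3, 0.414)]
[(array([ 0.5245, -0.1637]), 96.8, 0.166), (array([ 0.5264, -0.1623]), 98.8, 0.129), (array([ 0.5211, -0.1654]), 94.9, 0.074)]
[(array([ 0.4424, -0.076 ]), 75.5, 0.316), (array([ 0.4427, -0.0755]), 75.5, 0.078), (array([ 0.4398, -0.0765]), 72.4, 0.534)]
[(array([ 0.4432, -0.1527]), 82.5, 0.34), (array([ 0.4441, -0.153 ]), 80.9, 0.141), (array([ 0.4387, -0.1559]), 79.7, 0.476)]
tote [0.65632549 0.12924038 0.07      ]
tote [0.36688091 0.14714239 0.07      ]
toteS [0.65705711 0.13871426 0.07      ]
toteS [0.36712428 0.15366969 0.07      ]
toteS [0.37614842 0.35776069 0.07      ]
toteS [0.68826668 0.35827858 0.07      ]
```

>>> apply_moves(moves=[{"offset": [0.2, -0.5, 0], "angular": [0, 0, -0.033], "fingers": 0.55}, {"offset": [0.46, -1, 0], "angular": [0, 0, -0.067], "fingers": 0.55}, {"offset": [0.46, -1, 0], "angular": [0, 0, -0.067], "fingers": 0.55}])

```text
clock: 10.95
position: [0.5733, 0.0504, 0.18]
tcp_rot: [0.0, 0.81, 0.586, -0.0]
contact_force: [0.8, 0.7, -1.1]
finger_gap: 0.0508
grasp_force: 0.0
```

>>> apply_moves(moves=[{"offset": [0.2, -0.5, 0], "angular": [0, 0, 0], "fingers": 0.55}, {"offset": [0.45, -0.9, -0.4], "angular": [0, 0, 0], "fingers": 0.55}, {"offset": [0.45, -0.9, -0.4], "angular": [0, 0, 0], "fingers": 0.55}, {"offset": [0.45, -0.9, -0.4], "angular": [0, 0, 0], "fingers": 0.55}])

```text
clock: 11.45
position: [0.6391, -0.0846, 0.1169]
tcp_rot: [-0.002, 0.811, 0.585, -0.002]
contact_force: [0.4, -0.5, 0.2]
finger_gap: 0.0509
grasp_force: 0.0
```

```bash
python3 - <<'E'
from fit import *
d=snap('wrist','w4.png'); s=d['s'];print(s['position'])
import pickle; pickle.dump(d,open('w4.pkl','wb'))
print(proj(d,[.641,-.098,.034]))
print(fit([d],(.641,-.098,np.deg2rad([66,78])),.012,k=2,w=150))
print(fit([d],(.622,-.179,np.deg2rad([66,78])),.012,k=2,w=150))
cv2.imwrite('pics/w4b.png',cv2.resize(d['img'],(640,480)))
E
```

```text
[ 0.63908812 -0.08460327  0.1168815 ]
[264.87708744 210.76768053]
(array([ 0.63971657, -0.09528965,  1.26733412]), np.float64(0.036087655810213115))
(array([ 0.622     , -0.179     ,  1.15191731]), np.float64(1.0))
```

View pics/w4b.png

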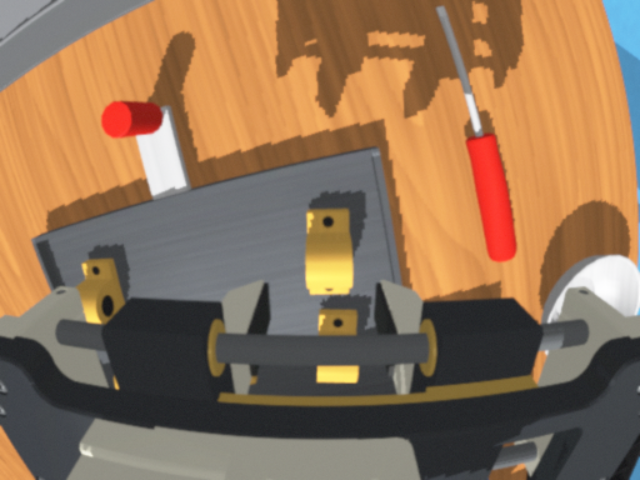

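>>> apply_moves(moves=[{"offset": [0.004, -0.071, -0.3], "angular": [0, 0, 0], "fingers": 0.55}, {"offset": [0.004, -0.071, -0.6], "angular": [0, 0, 0], "fingers": 0.55}, {"offset": [0.004, -0.071, -0.6], "angular": [0, 0, 0], "fingers": 0.55}, {"offset": [0.004, -0.071, -0.6], "angular": [0, 0, 0], "fingers": 0.1}, {"offset": [0.004, -0.071, -0.6], "angular": [0, 0, 0], "fingers": 0.1}, {"offset": [0.004, -0.071, -0.6], "angular": [0, 0, 0], "fingers": 0.1}, {"offset": [0.004, -0.071, -0.6], "angular": [0, 0, 0], "fingers": 0.1}, {"offset": [0.004, -0.071, -0.6], "angular": [0, 0, 0], "fingers": 0.1}])

```text
clock: 12.5
position: [0.6417, -0.0925, 0.0326]
tcp_rot: [0.001, 0.81, 0.587, 0.001]
contact_force: [-1.2, 2.4, 7.0]
finger_gap: 0.0299
grasp_force: 30.0
```

>>> apply_moves(moves=[{"offset": [0, 0, 0.2], "angular": [0, 0, 0], "fingers": 0.1}, {"offset": [0, 0, 0.5], "angular": [0, 0, 0], "fingers": 0.1}, {"offset": [0, 0, 0.8], "angular": [0, 0, 0], "fingers": 0.1}, {"offset": [0, 0, 0.8], "angular": [0, 0, 0], "fingers": 0.1}])

```text
clock: 13.0
position: [0.6428, -0.0931, 0.155]
tcp_rot: [0.003, 0.81, 0.587, 0.003]
contact_force: [0.1, -0.4, -3.9]
finger_gap: 0.0298
grasp_force: 30.0
```

>>> apply_moves(moves=[{"offset": [-0.3, 0.35, 0], "angular": [0, 0, 0.03], "fingers": 0.1}, {"offset": [-0.5, 0.7, 0], "angular": [0, 0, 0.06], "fingers": 0.1}, {"offset": [-0.55, 1, 0], "angular": [0, 0, 0.087], "fingers": 0.1}, {"offset": [-0.55, 1, 0], "angular": [0, 0, 0.087], "fingers": 0.1}])

```text
clock: 13.5
position: [0.5561, 0.0606, 0.1491]
tcp_rot: [-0.001, 0.721, 0.693, -0.001]
contact_force: [0.5, -0.1, -3.0]
finger_gap: 0.0297
grasp_force: 30.0
```

>>> apply_moves(moves=[{"offset": [0, 0.35, 0], "angular": [0, 0, 0], "fingers": 0.1}, {"offset": [0, 0.7, 0], "angular": [0, 0, 0], "fingers": 0.1}, {"offset": [0, 1, 0], "angular": [0, 0, 0], "fingers": 0.1}])

```text
clock: 13.88
position: [0.558, 0.208, 0.149]
tcp_rot: [-0.0, 0.723, 0.691, -0.001]
contact_force: [0.9, -0.4, -3.0]
finger_gap: 0.0299
grasp_force: 30.0
```

>>> apply_moves(moves=[{"offset": [0.15, 0.3, 0], "angular": [0, 0, 0], "fingers": 0.1}, {"offset": [0.3, 0.56, 0], "angular": [0, 0, 0], "fingers": 0.1}, {"offset": [0.3, 0.56, 0], "angular": [0, 0, 0], "fingers": 0.1}, {"offset": [0.3, 0.56, 0], "angular": [0, 0, 0], "fingers": 0.1}])

```text
clock: 14.38
position: [0.6028, 0.2901, 0.1487]
tcp_rot: [-0.0, 0.723, 0.691, -0.001]
contact_force: [0.4, -1.4, -2.3]
finger_gap: 0.0297
grasp_force: 30.0
```

```bash
python3 - <<'E'
from h import *
import pickle
d=snap('wrist','w5.png'); pickle.dump(d,open('w5.pkl','wb')); print(d['s']['position'],d['s']['finger_gap'])
a=d['img'].copy()
c=np.array([.519,.245]);xt=np.array([.9989,-.047]);yt=np.array([.047,.9989])
P=[proj(d,[*(c+u*.15*xt+v*.105*yt),.07]) for u,v in [(-1,-1),(1,-1),(1,1),(-1,1)]]
cv2.polylines(a,[np.int32(P)],True,(0,255,0),1)
cv2.imwrite('pics/w5b.png',cv2.resize(a,(640,480)))
E
```

```text
[0.60276251 0.2901058  0.14867354] 0.029651766964568328
```

View pics/w5b.png

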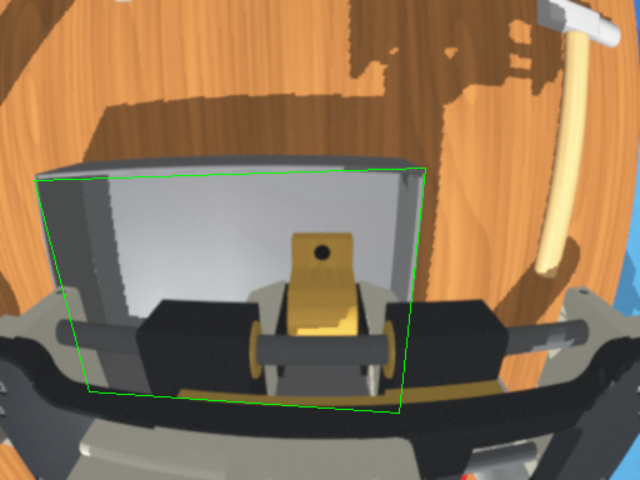

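>>> apply_moves(moves=[{"offset": [0, 0, -0.35], "angular": [0, 0, 0], "fingers": 0.1}, {"offset": [0, 0, -0.65], "angular": [0, 0, 0], "fingers": 0.1}, {"offset": [0, 0, -0.8], "angular": [0, 0, 0], "fingers": 0.1}, {"offset": [0, 0, -0.8], "angular": [0, 0, 0], "fingers": 0.1}, {"offset": [0, 0, -0.8], "angular": [0, 0, 0], "fingers": 0.1}])

```text
clock: 15.05
position: [0.6038, 0.2908, 0.0316]
tcp_rot: [0.0, 0.723, 0.691, 0.001]
contact_force: [-0.1, 0.2, -2.0]
finger_gap: 0.0294
grasp_force: 30.0
```

>>> apply_moves(moves=[{"offset": [0, 0, 0], "angular": [0, 0, 0], "fingers": 0.5}, {"offset": [0, 0, 0], "angular": [0, 0, 0], "fingers": 0.5}, {"offset": [0, 0, 0], "angular": [0, 0, 0], "fingers": 0.5}, {"offset": [0, 0, 0.4], "angular": [0, 0, 0], "fingers": 0.5}, {"offset": [0, 0, 0.8], "angular": [0, 0, 0], "fingers": 0.5}, {"offset": [0, 0, 0.8], "angular": [0, 0, 0], "fingers": 0.5}])

```text
clock: 15.8
position: [0.606, 0.2926, 0.157]
tcp_rot: [0.003, 0.722, 0.692, 0.006]
contact_force: [1.2, -0.6, 0.1]
finger_gap: 0.0461
grasp_force: 0.0
```

>>> apply_moves(moves=[{"offset": [-0.3, -0.4, 0], "angular": [0, 0, 0], "fingers": 0.5}, {"offset": [-0.3, -0.8, 0], "angular": [0, 0, 0], "fingers": 0.5}, {"offset": [-0.3, -1, 0], "angular": [0, 0, 0], "fingers": 0.5}])

```text
clock: 16.18
position: [0.5568, 0.1393, 0.1497]
tcp_rot: [-0.0, 0.722, 0.691, -0.001]
contact_force: [0.6, -0.1, 0.2]
finger_gap: 0.046
grasp_force: 0.0
```

>>> apply_moves(moves=[{"offset": [0, -0.4, 0], "angular": [0, 0, 0], "fingers": 0.55}, {"offset": [0, -0.8, 0], "angular": [0, 0, -0.045], "fingers": 0.55}, {"offset": [0, -1, 0], "angular": [0, 0, -0.088], "fingers": 0.55}])

```text
clock: 16.55
position: [0.5575, -0.0114, 0.1495]
tcp_rot: [-0.0, 0.813, 0.583, -0.001]
contact_force: [0.4, -0.6, 0.4]
finger_gap: 0.0503
grasp_force: 0.0
```

>>> apply_moves(moves=[{"offset": [0.2, -0.4, 0], "angular": [0, 0, 0], "fingers": 0.55}, {"offset": [0.43, -0.8, -0.2], "angular": [0, 0, 0], "fingers": 0.55}, {"offset": [0.43, -1, -0.2], "angular": [0, 0, 0], "fingers": 0.55}, {"offset": [0.43, -1, -0.2], "angular": [0, 0, 0], "fingers": 0.55}, {"offset": [0.43, -1, -0.2], "angular": [0, 0, 0], "fingers": 0.55}])

```text
clock: 17.18
position: [0.6221, -0.1579, 0.1196]
tcp_rot: [-0.001, 0.811, 0.585, -0.0]
contact_force: [-1.0, -0.1, 0.7]
finger_gap: 0.0509
grasp_force: 0.0
```

```bash
cat > look.py <<'E'
import sys
from fit import *
a=[float(x) for x in sys.argv[1:4]]
d=snap('wrist','last.png'); s=d['s']; q=s['tcp_rot']; print(s['position'].round(4),s['finger_gap'])
tx=q2R(q)[:,0]; ty=np.rad2deg(np.arctan2(tx[1],tx[0]))
x,c=fit([d],(a[0],a[1],np.deg2rad([a[2]-8,a[2]+8])),.012,k=2,w=150)
dy=(np.rad2deg(x[2])-ty+90)%180-90
print('tool yaw',ty,'part',x[:2].round(4),np.rad2deg(x[2]),'cost',c)
o=np.r_[x[:2],.029]-s['position']; print('units',(o/.15).round(3),'turn',round(dy/180,4))
E
python3 look.py .622 -.179 71
```

```text
[ 0.6221 -0.1579  0.1196] 0.050854160746668535
tool yaw 71.65617666798236 part [ 0.6205 -0.1755] 70.25728149705812 cost 0.05051131081499849
units [-0.011 -0.117 -0.604] turn -0.0078
```

>>> apply_moves(moves=[{"offset": [-0.011, -0.117, -0.3], "angular": [0, 0, -0.008], "fingers": 0.55}, {"offset": [-0.011, -0.117, -0.6], "angular": [0, 0, -0.008], "fingers": 0.55}, {"offset": [-0.011, -0.117, -0.604], "angular": [0, 0, -0.008], "fingers": 0.55}, {"offset": [-0.011, -0.117, -0.604], "angular": [0, 0, -0.008], "fingers": 0.55}, {"offset": [-0.011, -0.117, -0.604], "angular": [0, 0, -0.008], "fingers": 0.1}, {"offset": [-0.011, -0.117, -0.604], "angular": [0, 0, -0.008], "fingers": 0.1}, {"offset": [-0.011, -0.117, -0.604], "angular": [0, 0, -0.008], "fingers": 0.1}, {"offset": [-0.011, -0.117, -0.604], "angular": [0, 0, -0.008], "fingers": 0.1}, {"offset": [-0.011, -0.117, -0.604], "angular": [0, 0, -0.008], "fingers": 0.1}, {"offset": [-0.011, -0.117, -0.604], "angular": [0, 0, -0.008], "fingers": 0.1}])

```text
clock: 18.48
position: [0.6214, -0.1762, 0.0309]
tcp_rot: [0.001, 0.818, 0.575, 0.0]
contact_force: [-1.2, 1.6, 5.9]
finger_gap: 0.0303
grasp_force: 30.0
```

>>> apply_moves(moves=[{"offset": [0, 0, 0.2], "angular": [0, 0, 0], "fingers": 0.1}, {"offset": [0, 0, 0.5], "angular": [0, 0, 0], "fingers": 0.1}, {"offset": [0, 0, 0.8], "angular": [0, 0, 0], "fingers": 0.1}, {"offset": [0, 0, 0.8], "angular": [0, 0, 0], "fingers": 0.1}])

```text
clock: 18.98
position: [0.6229, -0.1769, 0.1537]
tcp_rot: [0.003, 0.818, 0.575, 0.002]
contact_force: [0.3, 0.5, -2.8]
finger_gap: 0.0297
grasp_force: 30.0
```

>>> apply_moves(moves=[{"offset": [-0.2, 0.35, 0], "angular": [0, 0, 0.03], "fingers": 0.1}, {"offset": [-0.4, 0.7, 0], "angular": [0, 0, 0.06], "fingers": 0.1}, {"offset": [-0.4, 1, 0], "angular": [0, 0, 0.095], "fingers": 0.1}, {"offset": [-0.4, 1, 0], "angular": [0, 0, 0.095], "fingers": 0.1}])

```text
clock: 19.48
position: [0.5596, -0.0231, 0.1484]
tcp_rot: [-0.001, 0.722, 0.692, -0.001]
contact_force: [-0.8, -0.5, -1.8]
finger_gap: 0.0296
grasp_force: 30.0
```

>>> apply_moves(moves=[{"offset": [0, 0.35, 0], "angular": [0, 0, 0], "fingers": 0.1}, {"offset": [0, 0.7, 0], "angular": [0, 0, 0], "fingers": 0.1}, {"offset": [0, 1, 0], "angular": [0, 0, 0], "fingers": 0.1}])

```text
clock: 19.85
position: [0.5607, 0.1245, 0.1483]
tcp_rot: [-0.0, 0.724, 0.69, -0.001]
contact_force: [0.4, 0.4, -2.9]
finger_gap: 0.0299
grasp_force: 30.0
```

>>> apply_moves(moves=[{"offset": [0.15, 0.3, 0], "angular": [0, 0, 0], "fingers": 0.1}, {"offset": [0.28, 0.44, 0], "angular": [0, 0, 0], "fingers": 0.1}, {"offset": [0.28, 0.44, 0], "angular": [0, 0, 0], "fingers": 0.1}, {"offset": [0.28, 0.44, 0], "angular": [0, 0, 0], "fingers": 0.1}, {"offset": [0.28, 0.44, 0], "angular": [0, 0, 0], "fingers": 0.1}])

```text
clock: 20.48
position: [0.6026, 0.1886, 0.1493]
tcp_rot: [-0.0, 0.724, 0.69, -0.001]
contact_force: [-0.2, -0.1, -2.8]
finger_gap: 0.0296
grasp_force: 30.0
```

```bash
python3 - <<'E'
from h import *
import pickle
d=snap('wrist','w6.png'); pickle.dump(d,open('w6.pkl','wb')); print(d['s']['position'],d['s']['finger_gap'])
a=d['img'].copy()
c=np.array([.519,.245]);xt=np.array([.9989,-.047]);yt=np.array([.047,.9989])
P=[proj(d,[*(c+u*.15*xt+v*.105*yt),.07]) for u,v in [(-1,-1),(1,-1),(1,1),(-1,1)]]
cv2.polylines(a,[np.int32(P)],True,(0,255,0),1)
cv2.imwrite('pics/w6b.png',cv2.resize(a,(640,480)))
E
```

```text
[0.60261808 0.18860582 0.14926219] 0.02957661872088014
```

View pics/w6b.png

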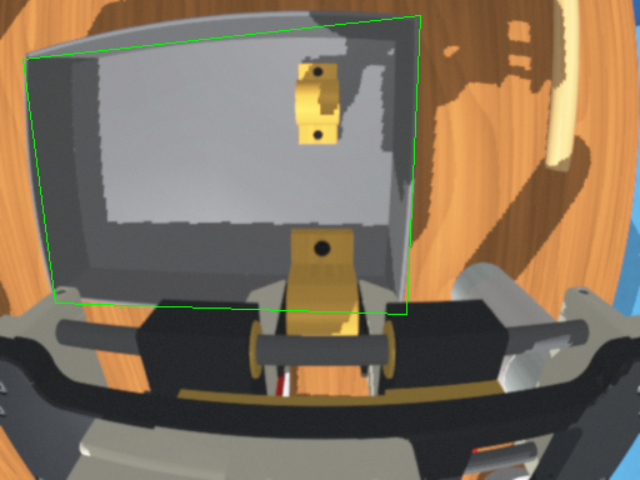

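>>> apply_moves(moves=[{"offset": [0, 0, -0.35], "angular": [0, 0, 0], "fingers": 0.1}, {"offset": [0, 0, -0.65], "angular": [0, 0, 0], "fingers": 0.1}, {"offset": [0, 0, -0.835], "angular": [0, 0, 0], "fingers": 0.1}, {"offset": [0, 0, -0.835], "angular": [0, 0, 0], "fingers": 0.1}, {"offset": [0, 0, -0.835], "angular": [0, 0, 0], "fingers": 0.1}, {"offset": [0, 0, -0.835], "angular": [0, 0, 0], "fingers": 0.1}])

```text
clock: 21.28
position: [0.6035, 0.1898, 0.0254]
tcp_rot: [0.0, 0.723, 0.69, 0.001]
contact_force: [0.3, 0.1, -3.1]
finger_gap: 0.0297
grasp_force: 30.0
```

>>> apply_moves(moves=[{"offset": [0, 0, 0], "angular": [0, 0, 0], "fingers": 0.5}, {"offset": [0, 0, 0], "angular": [0, 0, 0], "fingers": 0.5}, {"offset": [0, 0, 0], "angular": [0, 0, 0], "fingers": 0.5}, {"offset": [0, 0, 0.4], "angular": [0, 0, 0], "fingers": 0.5}, {"offset": [0, 0, 0.835], "angular": [0, 0, 0], "fingers": 0.5}, {"offset": [0, 0, 0.835], "angular": [0, 0, 0], "fingers": 0.5}])

```text
clock: 22.02
position: [0.606, 0.1905, 0.1558]
tcp_rot: [0.003, 0.723, 0.69, 0.005]
contact_force: [0.4, 0.5, -0.2]
finger_gap: 0.046
grasp_force: 0.0
```

>>> apply_moves(moves=[{"offset": [-0.3, -0.4, 0], "angular": [0, 0, 0], "fingers": 0.55}, {"offset": [-0.3, -0.8, 0], "angular": [0, 0, 0], "fingers": 0.55}, {"offset": [-0.3, -1, 0], "angular": [0, 0, 0], "fingers": 0.55}])

```text
clock: 22.4
position: [0.5568, 0.0378, 0.1491]
tcp_rot: [-0.0, 0.724, 0.69, -0.001]
contact_force: [0.1, 0.3, 0.8]
finger_gap: 0.0505
grasp_force: 0.0
```

>>> apply_moves(moves=[{"offset": [-0.1, -0.4, 0], "angular": [0, 0, 0.02], "fingers": 0.55}, {"offset": [-0.2, -0.8, -0.1], "angular": [0, 0, 0.054], "fingers": 0.55}, {"offset": [-0.2, -1, -0.2], "angular": [0, 0, 0.054], "fingers": 0.55}])

```text
clock: 22.78
position: [0.5266, -0.1126, 0.1188]
tcp_rot: [-0.0, 0.663, 0.749, -0.0]
contact_force: [0.4, 0.5, 0.0]
finger_gap: 0.0503
grasp_force: 0.0
```

>>> apply_moves(moves=[{"offset": [0, -0.22, 0], "angular": [0, 0, 0], "fingers": 0.55}, {"offset": [0, -0.22, 0], "angular": [0, 0, 0], "fingers": 0.55}, {"offset": [0, -0.22, 0], "angular": [0, 0, 0], "fingers": 0.55}, {"offset": [0, -0.22, 0], "angular": [0, 0, 0], "fingers": 0.55}])

```text
clock: 23.28
position: [0.5279, -0.1421, 0.1195]
tcp_rot: [-0.0, 0.662, 0.75, 0.0]
contact_force: [0.6, 0.2, 0.3]
finger_gap: 0.0507
grasp_force: 0.0
```

```bash
python3 look.py .524 -.164 97
```

```text
[ 0.5279 -0.1421  0.1195] 0.05070848926542026
tool yaw 97.1177580919284 part [ 0.5235 -0.161 ] 95.4157160733571 cost 0.04822783494439242
units [-0.029 -0.126 -0.604] turn -0.0095
```

>>> apply_moves(moves=[{"offset": [-0.029, -0.126, -0.3], "angular": [0, 0, -0.01], "fingers": 0.55}, {"offset": [-0.029, -0.126, -0.6], "angular": [0, 0, -0.01], "fingers": 0.55}, {"offset": [-0.029, -0.126, -0.604], "angular": [0, 0, -0.01], "fingers": 0.55}, {"offset": [-0.029, -0.126, -0.604], "angular": [0, 0, -0.01], "fingers": 0.55}, {"offset": [-0.029, -0.126, -0.604], "angular": [0, 0, -0.01], "fingers": 0.1}, {"offset": [-0.029, -0.126, -0.604], "angular": [0, 0, -0.01], "fingers": 0.1}, {"offset": [-0.029, -0.126, -0.604], "angular": [0, 0, -0.01], "fingers": 0.1}, {"offset": [-0.029, -0.126, -0.604], "angular": [0, 0, -0.01], "fingers": 0.1}, {"offset": [-0.029, -0.126, -0.604], "angular": [0, 0, -0.01], "fingers": 0.1}, {"offset": [-0.029, -0.126, -0.604], "angular": [0, 0, -0.01], "fingers": 0.1}])

```text
clock: 24.58
position: [0.5241, -0.1621, 0.0301]
tcp_rot: [0.001, 0.674, 0.739, 0.0]
contact_force: [-1.1, 1.4, 6.5]
finger_gap: 0.0293
grasp_force: 30.0
```

>>> apply_moves(moves=[{"offset": [0, 0, 0.2], "angular": [0, 0, 0], "fingers": 0.1}, {"offset": [0, 0, 0.5], "angular": [0, 0, 0], "fingers": 0.1}, {"offset": [0, 0, 0.8], "angular": [0, 0, 0], "fingers": 0.1}, {"offset": [0, 0, 0.8], "angular": [0, 0, 0], "fingers": 0.1}])

```text
clock: 25.08
position: [0.5255, -0.1629, 0.1526]
tcp_rot: [0.004, 0.674, 0.739, 0.001]
contact_force: [0.9, 0.2, -2.8]
finger_gap: 0.03
grasp_force: 30.0
```

>>> apply_moves(moves=[{"offset": [0, 0.35, 0], "angular": [0, 0, -0.02], "fingers": 0.1}, {"offset": [0, 0.7, 0], "angular": [0, 0, -0.045], "fingers": 0.1}, {"offset": [0, 1, 0], "angular": [0, 0, -0.045], "fingers": 0.1}])

```text
clock: 25.45
position: [0.5225, -0.0103, 0.1476]
tcp_rot: [-0.001, 0.725, 0.689, -0.001]
contact_force: [0.3, -0.3, -2.2]
finger_gap: 0.0298
grasp_force: 30.0
```

>>> apply_moves(moves=[{"offset": [0, 0.35, 0], "angular": [0, 0, 0], "fingers": 0.1}, {"offset": [0, 0.7, 0], "angular": [0, 0, 0], "fingers": 0.1}, {"offset": [0, 1, 0], "angular": [0, 0, 0], "fingers": 0.1}])

```text
clock: 25.82
position: [0.5225, 0.1397, 0.1475]
tcp_rot: [-0.001, 0.724, 0.689, -0.001]
contact_force: [0.0, -0.6, -2.3]
finger_gap: 0.0294
grasp_force: 30.0
```

>>> apply_moves(moves=[{"offset": [0, 0.35, 0], "angular": [0, 0, 0], "fingers": 0.1}, {"offset": [-0.02, 0.7, 0], "angular": [0, 0, 0], "fingers": 0.1}, {"offset": [-0.02, 1, 0], "angular": [0, 0, 0], "fingers": 0.1}, {"offset": [-0.02, 1, 0], "angular": [0, 0, 0], "fingers": 0.1}, {"offset": [-0.02, 1, 0], "angular": [0, 0, 0], "fingers": 0.1}, {"offset": [-0.02, 1, 0], "angular": [0, 0, 0], "fingers": 0.1}])

```text
clock: 26.58
position: [0.5206, 0.2867, 0.1485]
tcp_rot: [-0.0, 0.725, 0.689, -0.001]
contact_force: [-0.4, -0.5, -1.7]
finger_gap: 0.0299
grasp_force: 30.0
```

```bash
cat > tote.py <<'E'
# known tote outline overlaid onto the wrist view; IoU-free check: mean edge strength along the rim for shifts
from h import *
from scipy.optimize import minimize
d=snap('wrist','lastt.png'); s=d['s']; print(s['position'].round(4),s['finger_gap'])
g=cv2.GaussianBlur(cv2.cvtColor(d['img'],cv2.COLOR_BGR2HSV)[:,:,1].astype(np.float32),(0,0),1.5)
G=np.hypot(cv2.Sobel(g,cv2.CV_32F,1,0),cv2.Sobel(g,cv2.CV_32F,0,1))
def f(p):
    c,sn=np.cos(p[2]),np.sin(p[2]); v=[]
    for a in np.linspace(-1,1,30):
        for u,w in ((a*.15,.105),(.15,a*.105),(-.15,a*.105),(a*.15,-.105)):
            x=proj(d,[p[0]+c*u-sn*w,p[1]+sn*u+c*w,.07])
            if 5<x[0]<507 and 5<x[1]<230: v.append(G[int(x[1]),int(x[0])])
    return -np.mean(v)
b=min((minimize(f,np.array([.519+i,.245+j,-.047]),method='Nelder-Mead',options=dict(initial_simplex=np.array([.519+i,.245+j,-.047])+np.array([[0,0,0],[.006,0,0],[0,.006,0],[0,0,.03]]))) for i in(-.03,-.01,.01,.03) for j in(-.03,-.01,.01,.03)),key=lambda r:r.fun)
print('tote',b.x.round(4),b.fun,'nominal',f([.519,.245,-.047]))
E
python3 tote.py
```

```text
[0.5206 0.2867 0.1485] 0.029913071361832584
tote [ 0.5174  0.2511 -0.0632] -232.15089416503906 nominal -119.52739
```

>>> apply_moves(moves=[{"offset": [0, 0.05, -0.35], "angular": [0, 0, 0], "fingers": 0.1}, {"offset": [0, 0.05, -0.65], "angular": [0, 0, 0], "fingers": 0.1}, {"offset": [0, 0.05, -0.83], "angular": [0, 0, 0], "fingers": 0.1}, {"offset": [0, 0.05, -0.83], "angular": [0, 0, 0], "fingers": 0.1}, {"offset": [0, 0.05, -0.83], "angular": [0, 0, 0], "fingers": 0.1}, {"offset": [0, 0.05, -0.83], "angular": [0, 0, 0], "fingers": 0.1}])

```text
clock: 27.38
position: [0.5213, 0.2954, 0.0257]
tcp_rot: [0.0, 0.725, 0.689, 0.001]
contact_force: [0.1, -0.7, -2.3]
finger_gap: 0.0296
grasp_force: 30.0
```

>>> apply_moves(moves=[{"offset": [0, 0, 0], "angular": [0, 0, 0], "fingers": 0.5}, {"offset": [0, 0, 0], "angular": [0, 0, 0], "fingers": 0.5}, {"offset": [0, 0, 0], "angular": [0, 0, 0], "fingers": 0.5}, {"offset": [0, 0, 0.4], "angular": [0, 0, 0], "fingers": 0.5}, {"offset": [0, 0, 0.83], "angular": [0, 0, 0], "fingers": 0.5}, {"offset": [0, 0, 0.83], "angular": [0, 0, 0], "fingers": 0.5}])

```text
clock: 28.12
position: [0.5234, 0.2967, 0.1548]
tcp_rot: [0.002, 0.724, 0.689, 0.005]
contact_force: [0.3, -0.1, -1.0]
finger_gap: 0.046
grasp_force: 0.0
```

>>> apply_moves(moves=[{"offset": [-0.1, -0.4, 0], "angular": [0, 0, 0], "fingers": 0.55}, {"offset": [-0.2, -0.8, 0], "angular": [0, 0, 0], "fingers": 0.55}, {"offset": [-0.2, -1, 0], "angular": [0, 0, 0], "fingers": 0.55}])

```text
clock: 28.5
position: [0.4888, 0.1432, 0.1483]
tcp_rot: [-0.001, 0.725, 0.689, -0.001]
contact_force: [0.2, 1.0, 0.3]
finger_gap: 0.0502
grasp_force: 0.0
```

>>> apply_moves(moves=[{"offset": [-0.1, -0.4, 0], "angular": [0, 0, -0.03], "fingers": 0.55}, {"offset": [-0.3, -0.8, -0.1], "angular": [0, 0, -0.067], "fingers": 0.55}, {"offset": [-0.3, -1, -0.2], "angular": [0, 0, -0.067], "fingers": 0.55}])

```text
clock: 28.88
position: [0.4436, -0.0062, 0.1183]
tcp_rot: [-0.0, 0.794, 0.608, -0.0]
contact_force: [1.5, -0.8, 0.1]
finger_gap: 0.0506
grasp_force: 0.0
```

>>> apply_moves(moves=[{"offset": [0, -0.35, 0], "angular": [0, 0, 0], "fingers": 0.55}, {"offset": [0, -0.35, 0], "angular": [0, 0, 0], "fingers": 0.55}, {"offset": [0, -0.35, 0], "angular": [0, 0, 0], "fingers": 0.55}, {"offset": [0, -0.35, 0], "angular": [0, 0, 0], "fingers": 0.55}])

```text
clock: 29.38
position: [0.4455, -0.0559, 0.1189]
tcp_rot: [-0.0, 0.792, 0.61, -0.0]
contact_force: [0.1, 0.4, 0.3]
finger_gap: 0.0505
grasp_force: 0.0
```

```bash
python3 look.py .4415 -.076 75
```

```text
[ 0.4455 -0.0559  0.1189] 0.05053151738940352
tool yaw 75.17803620737993 part [ 0.4409 -0.0733] 75.20481034026967 cost 0.036414858096828095
units [-0.031 -0.116 -0.599] turn 0.0001
```

>>> apply_moves(moves=[{"offset": [-0.031, -0.116, -0.3], "angular": [0, 0, 0], "fingers": 0.55}, {"offset": [-0.031, -0.116, -0.6], "angular": [0, 0, 0], "fingers": 0.55}, {"offset": [-0.031, -0.116, -0.6], "angular": [0, 0, 0], "fingers": 0.55}, {"offset": [-0.031, -0.116, -0.6], "angular": [0, 0, 0], "fingers": 0.55}, {"offset": [-0.031, -0.116, -0.6], "angular": [0, 0, 0], "fingers": 0.1}, {"offset": [-0.031, -0.116, -0.6], "angular": [0, 0, 0], "fingers": 0.1}, {"offset": [-0.031, -0.116, -0.6], "angular": [0, 0, 0], "fingers": 0.1}, {"offset": [-0.031, -0.116, -0.6], "angular": [0, 0, 0], "fingers": 0.1}, {"offset": [-0.031, -0.116, -0.6], "angular": [0, 0, 0], "fingers": 0.1}, {"offset": [-0.031, -0.116, -0.6], "angular": [0, 0, 0], "fingers": 0.1}])

```text
clock: 30.68
position: [0.4415, -0.0745, 0.0299]
tcp_rot: [0.001, 0.793, 0.609, 0.0]
contact_force: [-1.3, 1.3, 8.0]
finger_gap: 0.0299
grasp_force: 30.0
```

>>> apply_moves(moves=[{"offset": [0, 0, 0.2], "angular": [0, 0, 0], "fingers": 0.1}, {"offset": [0, 0, 0.5], "angular": [0, 0, 0], "fingers": 0.1}, {"offset": [0, 0, 0.8], "angular": [0, 0, 0], "fingers": 0.1}, {"offset": [0, 0, 0.8], "angular": [0, 0, 0], "fingers": 0.1}])

```text
clock: 31.18
position: [0.4428, -0.0751, 0.152]
tcp_rot: [0.003, 0.793, 0.609, 0.002]
contact_force: [0.7, -0.1, -2.4]
finger_gap: 0.0297
grasp_force: 30.0
```

>>> apply_moves(moves=[{"offset": [0, 0.35, 0], "angular": [0, 0, 0.03], "fingers": 0.1}, {"offset": [0, 0.7, 0], "angular": [0, 0, 0.067], "fingers": 0.1}, {"offset": [0, 1, 0], "angular": [0, 0, 0.067], "fingers": 0.1}])

```text
clock: 31.55
position: [0.4398, 0.0771, 0.1477]
tcp_rot: [-0.001, 0.724, 0.69, -0.001]
contact_force: [0.8, 0.4, -1.8]
finger_gap: 0.0299
grasp_force: 30.0
```

>>> apply_moves(moves=[{"offset": [0, 0.35, 0], "angular": [0, 0, 0], "fingers": 0.1}, {"offset": [0, 0.7, 0], "angular": [0, 0, 0], "fingers": 0.1}, {"offset": [0, 1, 0], "angular": [0, 0, 0], "fingers": 0.1}])

```text
clock: 31.92
position: [0.4398, 0.2271, 0.1474]
tcp_rot: [-0.001, 0.724, 0.69, -0.001]
contact_force: [0.5, -0.2, -1.6]
finger_gap: 0.0295
grasp_force: 30.0
```

>>> apply_moves(moves=[{"offset": [0, 0.35, 0], "angular": [0, 0, 0], "fingers": 0.1}, {"offset": [-0.03, 0.48, 0], "angular": [0, 0, 0], "fingers": 0.1}, {"offset": [-0.03, 0.48, 0], "angular": [0, 0, 0], "fingers": 0.1}, {"offset": [-0.03, 0.48, 0], "angular": [0, 0, 0], "fingers": 0.1}, {"offset": [-0.03, 0.48, 0], "angular": [0, 0, 0], "fingers": 0.1}])

```text
clock: 32.55
position: [0.4366, 0.2965, 0.1487]
tcp_rot: [0.0, 0.725, 0.689, -0.0]
contact_force: [-0.7, -0.4, -1.9]
finger_gap: 0.0299
grasp_force: 30.0
```

```bash
python3 tote.py
```

```text
[0.4366 0.2965 0.1487] 0.029856519096589023
tote [ 0.5173  0.2519 -0.0646] -234.33111572265625 nominal -130.9134
```

>>> apply_moves(moves=[{"offset": [0, 0, -0.35], "angular": [0, 0, 0], "fingers": 0.1}, {"offset": [0, 0, -0.65], "angular": [0, 0, 0], "fingers": 0.1}, {"offset": [0, 0, -0.83], "angular": [0, 0, 0], "fingers": 0.1}, {"offset": [0, 0, -0.83], "angular": [0, 0, 0], "fingers": 0.1}, {"offset": [0, 0, -0.83], "angular": [0, 0, 0], "fingers": 0.1}, {"offset": [0, 0, -0.83], "angular": [0, 0, 0], "fingers": 0.1}])

```text
clock: 33.35
position: [0.4371, 0.2977, 0.0256]
tcp_rot: [0.0, 0.725, 0.689, 0.001]
contact_force: [0.1, -0.2, -1.2]
finger_gap: 0.0296
grasp_force: 30.0
```

>>> apply_moves(moves=[{"offset": [0, 0, 0], "angular": [0, 0, 0], "fingers": 0.5}, {"offset": [0, 0, 0], "angular": [0, 0, 0], "fingers": 0.5}, {"offset": [0, 0, 0], "angular": [0, 0, 0], "fingers": 0.5}, {"offset": [0, 0, 0.4], "angular": [0, 0, 0], "fingers": 0.5}, {"offset": [0, 0, 0.83], "angular": [0, 0, 0], "fingers": 0.5}, {"offset": [0, 0, 0.83], "angular": [0, 0, 0], "fingers": 0.5}])

```text
clock: 34.1
position: [0.4391, 0.2989, 0.154]
tcp_rot: [0.002, 0.724, 0.689, 0.005]
contact_force: [0.0, -0.3, -0.8]
finger_gap: 0.0458
grasp_force: 0.0
```

>>> apply_moves(moves=[{"offset": [0, -0.4, 0], "angular": [0, 0, 0], "fingers": 0.55}, {"offset": [0, -0.8, 0], "angular": [0, 0, 0], "fingers": 0.55}, {"offset": [0, -1, 0], "angular": [0, 0, 0], "fingers": 0.55}])

```text
clock: 34.48
position: [0.4355, 0.1452, 0.1481]
tcp_rot: [-0.0, 0.725, 0.689, -0.001]
contact_force: [-0.5, -0.5, 0.2]
finger_gap: 0.0507
grasp_force: 0.0
```

>>> apply_moves(moves=[{"offset": [0, -0.4, 0], "angular": [0, 0, -0.03], "fingers": 0.55}, {"offset": [0, -0.8, -0.1], "angular": [0, 0, -0.033], "fingers": 0.55}, {"offset": [0, -1, -0.2], "angular": [0, 0, -0.033], "fingers": 0.55}])

```text
clock: 34.85
position: [0.4358, -0.0048, 0.118]
tcp_rot: [-0.0, 0.76, 0.65, -0.0]
contact_force: [0.5, -0.5, -0.3]
finger_gap: 0.0504
grasp_force: 0.0
```

>>> apply_moves(moves=[{"offset": [0.04, -0.4, 0], "angular": [0, 0, 0], "fingers": 0.55}, {"offset": [0.04, -0.8, 0], "angular": [0, 0, 0], "fingers": 0.55}, {"offset": [0.04, -0.88, 0], "angular": [0, 0, 0], "fingers": 0.55}, {"offset": [0.04, -0.88, 0], "angular": [0, 0, 0], "fingers": 0.55}, {"offset": [0.04, -0.88, 0], "angular": [0, 0, 0], "fingers": 0.55}])

```text
clock: 35.48
position: [0.4421, -0.1329, 0.1187]
tcp_rot: [-0.001, 0.759, 0.651, -0.0]
contact_force: [-0.0, 0.6, -0.2]
finger_gap: 0.0505
grasp_force: 0.0
```

```bash
python3 look.py .442 -.154 81
```

```text
[ 0.4421 -0.1329  0.1187] 0.050470036354415965
tool yaw 81.2825059509023 part [ 0.4416 -0.1506] 80.4685437629121 cost 0.04826732673267331
units [-0.003 -0.118 -0.598] turn -0.0045
```

>>> apply_moves(moves=[{"offset": [-0.003, -0.118, -0.3], "angular": [0, 0, -0.005], "fingers": 0.55}, {"offset": [-0.003, -0.118, -0.6], "angular": [0, 0, -0.005], "fingers": 0.55}, {"offset": [-0.003, -0.118, -0.6], "angular": [0, 0, -0.005], "fingers": 0.55}, {"offset": [-0.003, -0.118, -0.6], "angular": [0, 0, -0.005], "fingers": 0.55}, {"offset": [-0.003, -0.118, -0.6], "angular": [0, 0, -0.005], "fingers": 0.1}, {"offset": [-0.003, -0.118, -0.6], "angular": [0, 0, -0.005], "fingers": 0.1}, {"offset": [-0.003, -0.118, -0.6], "angular": [0, 0, -0.005], "fingers": 0.1}, {"offset": [-0.003, -0.118, -0.6], "angular": [0, 0, -0.005], "fingers": 0.1}, {"offset": [-0.003, -0.118, -0.6], "angular": [0, 0, -0.005], "fingers": 0.1}, {"offset": [-0.003, -0.118, -0.6], "angular": [0, 0, -0.005], "fingers": 0.1}])

```text
clock: 36.78
position: [0.4424, -0.1522, 0.03]
tcp_rot: [0.001, 0.764, 0.645, 0.0]
contact_force: [-1.5, 1.8, 6.6]
finger_gap: 0.0295
grasp_force: 30.0
```

>>> apply_moves(moves=[{"offset": [0, 0, 0.2], "angular": [0, 0, 0], "fingers": 0.1}, {"offset": [0, 0, 0.5], "angular": [0, 0, 0], "fingers": 0.1}, {"offset": [0, 0, 0.8], "angular": [0, 0, 0], "fingers": 0.1}, {"offset": [0, 0, 0.8], "angular": [0, 0, 0], "fingers": 0.1}])

```text
clock: 37.28
position: [0.4437, -0.1531, 0.1521]
tcp_rot: [0.003, 0.764, 0.645, 0.001]
contact_force: [0.1, -0.9, -3.1]
finger_gap: 0.0298
grasp_force: 30.0
```

>>> apply_moves(moves=[{"offset": [0, 0.35, 0], "angular": [0, 0, 0.03], "fingers": 0.1}, {"offset": [0, 0.7, 0], "angular": [0, 0, 0.038], "fingers": 0.1}, {"offset": [0, 1, 0], "angular": [0, 0, 0.038], "fingers": 0.1}])

```text
clock: 37.65
position: [0.4408, -0.0004, 0.1476]
tcp_rot: [-0.001, 0.724, 0.689, -0.001]
contact_force: [1.2, 0.5, -2.6]
finger_gap: 0.03
grasp_force: 30.0
```

>>> apply_moves(moves=[{"offset": [0, 0.35, 0], "angular": [0, 0, 0], "fingers": 0.1}, {"offset": [0, 0.7, 0], "angular": [0, 0, 0], "fingers": 0.1}, {"offset": [0, 1, 0], "angular": [0, 0, 0], "fingers": 0.1}])

```text
clock: 38.02
position: [0.4408, 0.1495, 0.1476]
tcp_rot: [-0.001, 0.724, 0.689, -0.001]
contact_force: [0.6, 0.9, -1.6]
finger_gap: 0.0294
grasp_force: 30.0
```

>>> apply_moves(moves=[{"offset": [-0.06, 0.33, 0], "angular": [0, 0, 0], "fingers": 0.1}, {"offset": [-0.06, 0.33, 0], "angular": [0, 0, 0], "fingers": 0.1}, {"offset": [-0.06, 0.33, 0], "angular": [0, 0, 0], "fingers": 0.1}, {"offset": [-0.06, 0.33, 0], "angular": [0, 0, 0], "fingers": 0.1}])

```text
clock: 38.52
position: [0.433, 0.1962, 0.1485]
tcp_rot: [-0.0, 0.725, 0.689, -0.0]
contact_force: [0.5, -0.0, -2.5]
finger_gap: 0.0296
grasp_force: 30.0
```

```bash
python3 tote.py; python3 - <<'E'
import cv2
cv2.imwrite('pics/w7b.png',cv2.resize(cv2.imread('pics/lastt.png'),(640,480)))
E
```

```text
[0.433  0.1962 0.1485] 0.029555157646187023
tote [ 0.5174  0.2465 -0.0647] -260.63238525390625 nominal -173.2911
```

View pics/w7b.png

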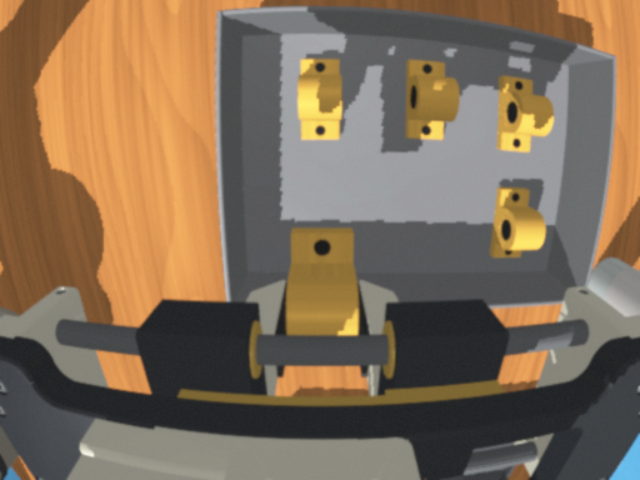

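All five housings are upright: four are placed, in a clear layer, and the fifth is above its slot. I'll place it, then go to the knob.

>>> apply_moves(moves=[{"offset": [0, 0, -0.35], "angular": [0, 0, 0], "fingers": 0.1}, {"offset": [0, 0, -0.65], "angular": [0, 0, 0], "fingers": 0.1}, {"offset": [0, 0, -0.83], "angular": [0, 0, 0], "fingers": 0.1}, {"offset": [0, 0, -0.83], "angular": [0, 0, 0], "fingers": 0.1}, {"offset": [0, 0, -0.83], "angular": [0, 0, 0], "fingers": 0.1}, {"offset": [0, 0, -0.83], "angular": [0, 0, 0], "fingers": 0.1}])

```text
clock: 39.33
position: [0.4337, 0.1973, 0.0256]
tcp_rot: [0.0, 0.725, 0.689, 0.001]
contact_force: [-0.3, 0.2, -3.0]
finger_gap: 0.03
grasp_force: 30.0
```

>>> apply_moves(moves=[{"offset": [0, 0, 0], "angular": [0, 0, 0], "fingers": 0.5}, {"offset": [0, 0, 0], "angular": [0, 0, 0], "fingers": 0.5}, {"offset": [0, 0, 0], "angular": [0, 0, 0], "fingers": 0.5}, {"offset": [0, 0, 0.4], "angular": [0, 0, 0], "fingers": 0.5}, {"offset": [0, 0, 0.83], "angular": [0, 0, 0], "fingers": 0.5}, {"offset": [0, 0, 0.83], "angular": [0, 0, 0], "fingers": 0.5}])

```text
clock: 40.08
position: [0.4357, 0.1982, 0.1535]
tcp_rot: [0.002, 0.724, 0.689, 0.004]
contact_force: [-0.2, 0.7, -0.1]
finger_gap: 0.046
grasp_force: 0.0
```

>>> apply_moves(moves=[{"offset": [0.3, -0.4, 0], "angular": [0, 0, 0], "fingers": 0.8}, {"offset": [0.6, -0.8, 0], "angular": [0, 0, -0.018], "fingers": 0.8}, {"offset": [0.77, -0.99, 0], "angular": [0, 0, -0.018], "fingers": 0.8}, {"offset": [0.77, -0.99, 0], "angular": [0, 0, -0.018], "fingers": 0.8}, {"offset": [0.77, -0.99, 0], "angular": [0, 0, -0.018], "fingers": 0.8}])

```text
clock: 40.7
position: [0.5475, 0.049, 0.1479]
tcp_rot: [-0.001, 0.744, 0.668, -0.001]
contact_force: [-0.5, -0.1, -0.6]
finger_gap: 0.0732
grasp_force: 0.0
```

```bash
python3 - <<'E'
from h import *
import pickle
d=snap('wrist','w8.png'); t=snap('top','t8.png'); s=snap('scene','s8.png')
print(d['s']['position'],proj(d,[.5485,.0475,.068]))
h=cv2.cvtColor(d['img'],cv2.COLOR_BGR2HSV); m=(cv2.inRange(h,(0,170,80),(6,255,255))|cv2.inRange(h,(174,170,80),(180,255,255)))
n,L,st,c=cv2.connectedComponentsWithStats(m); print([(st[i],c[i].round(1)) for i in range(1,n) if st[i,4]>60])
a=cv2.resize(t['img'][130:290,150:370],(400,291)); b=cv2.resize(s['img'][100:300,130:400],(400,291))
cv2.imwrite('pics/c8.png',np.hstack([a,b]))
E
```

```text
[0.54754171 0.04897186 0.14788915] [258.52711548 200.3506681 ]
[(array([247, 177,  25,  39, 779], dtype=int32), array([258.8, 196.3])), (array([434, 232,  16,  15, 110], dtype=int32), array([443.3, 238.7]))]
```

View pics/c8.png

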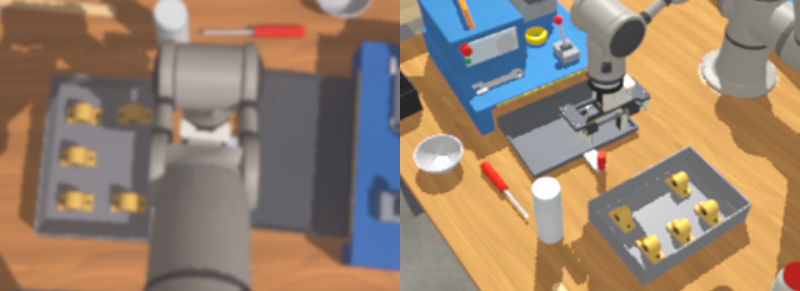

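Five housings stand in the tote, the tray is empty, and the lever leans back to off. Next I'll grip the knob and push the tray home.

>>> apply_moves(moves=[{"offset": [0.007, -0.01, -0.35], "angular": [0, 0, 0], "fingers": 0.8}, {"offset": [0.007, -0.01, -0.7], "angular": [0, 0, 0], "fingers": 0.8}, {"offset": [0.007, -0.01, -0.785], "angular": [0, 0, 0], "fingers": 0.8}, {"offset": [0.007, -0.01, -0.785], "angular": [0, 0, 0], "fingers": 0.1}, {"offset": [0.007, -0.01, -0.785], "angular": [0, 0, 0], "fingers": 0.1}, {"offset": [0.007, -0.01, -0.785], "angular": [0, 0, 0], "fingers": 0.1}, {"offset": [0.007, -0.01, -0.785], "angular": [0, 0, 0], "fingers": 0.1}, {"offset": [0.007, -0.01, -0.785], "angular": [0, 0, 0], "fingers": 0.1}, {"offset": [0.007, -0.01, -0.785], "angular": [0, 0, 0], "fingers": 0.1}, {"offset": [0.007, -0.01, -0.785], "angular": [0, 0, 0], "fingers": 0.1}])

```text
clock: 42.1
position: [0.5484, 0.0474, 0.0314]
tcp_rot: [-0.001, 0.744, 0.669, -0.001]
contact_force: [-4.6, -0.5, 4.8]
finger_gap: 0.0234
grasp_force: 30.0
```

>>> apply_moves(moves=[{"offset": [-0.011, -0.1, 0], "angular": [0, 0, 0], "fingers": 0.1}, {"offset": [-0.022, -0.2, 0], "angular": [0, 0, 0], "fingers": 0.1}, {"offset": [-0.033, -0.3, 0], "angular": [0, 0, 0], "fingers": 0.1}, {"offset": [-0.044, -0.4, 0], "angular": [0, 0, 0], "fingers": 0.1}, {"offset": [-0.055, -0.5, 0], "angular": [0, 0, 0], "fingers": 0.1}, {"offset": [-0.066, -0.6, 0], "angular": [0, 0, 0], "fingers": 0.1}, {"offset": [-0.077, -0.7, 0], "angular": [0, 0, 0], "fingers": 0.1}, {"offset": [-0.088, -0.8, 0], "angular": [0, 0, 0], "fingers": 0.1}, {"offset": [-0.088, -0.8, 0], "angular": [0, 0, 0], "fingers": 0.1}])

```text
clock: 43.22
position: [0.5354, -0.0738, 0.0314]
tcp_rot: [-0.0, 0.744, 0.668, -0.001]
contact_force: [-4.7, -2.1, 5.7]
finger_gap: 0.0236
grasp_force: 30.0
```

>>> apply_moves(moves=[{"offset": [-0.011, -0.1, 0], "angular": [0, 0, 0], "fingers": 0.1}, {"offset": [-0.022, -0.2, 0], "angular": [0, 0, 0], "fingers": 0.1}, {"offset": [-0.033, -0.3, 0], "angular": [0, 0, 0], "fingers": 0.1}, {"offset": [-0.044, -0.4, 0], "angular": [0, 0, 0], "fingers": 0.1}, {"offset": [-0.053, -0.48, 0], "angular": [0, 0, 0], "fingers": 0.1}, {"offset": [-0.053, -0.48, 0], "angular": [0, 0, 0], "fingers": 0.1}])

```text
clock: 43.98
position: [0.5277, -0.1457, 0.0314]
tcp_rot: [-0.0, 0.744, 0.668, -0.001]
contact_force: [-4.5, -2.0, 5.9]
finger_gap: 0.0227
grasp_force: 30.0
```

>>> apply_moves(moves=[{"offset": [-0.006, -0.06, 0], "angular": [0, 0, 0], "fingers": 0.1}, {"offset": [-0.006, -0.06, 0], "angular": [0, 0, 0], "fingers": 0.1}, {"offset": [-0.006, -0.06, 0], "angular": [0, 0, 0], "fingers": 0.1}])

```text
clock: 44.35
position: [0.5268, -0.154, 0.0314]
tcp_rot: [-0.0, 0.744, 0.669, -0.001]
contact_force: [-4.6, -1.0, 5.4]
finger_gap: 0.0232
grasp_force: 30.0
```

>>> apply_moves(moves=[{"offset": [-0.005, -0.05, 0], "angular": [0, 0, 0], "fingers": 0.1}, {"offset": [-0.005, -0.05, 0], "angular": [0, 0, 0], "fingers": 0.1}, {"offset": [-0.005, -0.05, 0], "angular": [0, 0, 0], "fingers": 0.1}])

```text
clock: 44.72
position: [0.526, -0.1613, 0.0314]
tcp_rot: [-0.0, 0.744, 0.669, -0.001]
contact_force: [-5.6, -1.3, 6.0]
finger_gap: 0.0235
grasp_force: 30.0
```

>>> apply_moves(moves=[{"offset": [-0.004, -0.04, 0], "angular": [0, 0, 0], "fingers": 0.1}, {"offset": [-0.004, -0.04, 0], "angular": [0, 0, 0], "fingers": 0.1}, {"offset": [-0.004, -0.04, 0], "angular": [0, 0, 0], "fingers": 0.1}])

```text
clock: 45.1
position: [0.5259, -0.1624, 0.0314]
tcp_rot: [-0.003, 0.744, 0.668, 0.002]
contact_force: [0.6, 20.2, 8.8]
finger_gap: 0.0236
grasp_force: 30.0
```

>>> apply_moves(moves=[{"offset": [0, 0, 0], "angular": [0, 0, 0], "fingers": 0.6}, {"offset": [0, 0, 0], "angular": [0, 0, 0], "fingers": 0.6}, {"offset": [0, 0, 0], "angular": [0, 0, 0], "fingers": 0.6}, {"offset": [0, 0.02, 0.2], "angular": [0, 0, 0], "fingers": 0.6}, {"offset": [0, 0.02, 0.6], "angular": [0, 0, 0], "fingers": 0.6}, {"offset": [0, 0.02, 1], "angular": [0, 0, 0], "fingers": 0}, {"offset": [0, 0.02, 1], "angular": [0, 0, 0], "fingers": 0}])

```text
clock: 45.98
position: [0.5287, -0.1657, 0.1864]
tcp_rot: [0.005, 0.744, 0.668, 0.002]
contact_force: [0.2, -0.9, -0.6]
finger_gap: 0.0398
grasp_force: 0.0
```

```bash
python3 - <<'E'
from h import *
d=snap('wrist','w9.png'); s=snap('scene','s9.png'); t=snap('top','t9.png'); print(d['s']['position'])
a=cv2.resize(s['img'][60:200,120:300],(514,400)); b=cv2.resize(d['img'],(533,400))[:,120:406]
cv2.imwrite('pics/c9.png',np.hstack([a,b]))
E
```

```text
[ 0.52872972 -0.16567426  0.18637127]
```

View pics/c9.png

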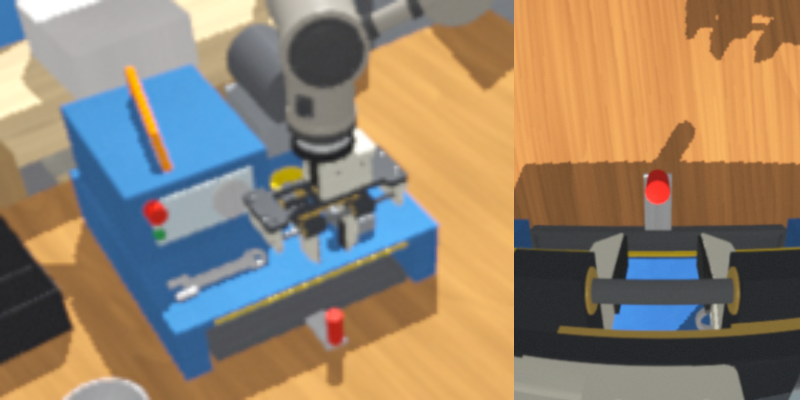

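The tray front is closed and the knob is at its home position. Next I'll go over and behind the lever.

>>> apply_moves(moves=[{"offset": [0, 0, 0.43], "angular": [0, 0, 0], "fingers": 0}, {"offset": [-0.3, 0, 0.43], "angular": [0, 0, 0], "fingers": 0}, {"offset": [-0.6, -0.3, 0.43], "angular": [0, 0, 0], "fingers": 0}, {"offset": [-0.82, -0.6, 0.43], "angular": [0, 0, 0], "fingers": 0}, {"offset": [-0.82, -0.6, 0.43], "angular": [0, 0, 0], "fingers": 0}])

```text
clock: 46.75
position: [0.4007, -0.2563, 0.244]
tcp_rot: [-0.002, 0.746, 0.666, -0.001]
contact_force: [0.7, 1.1, -0.8]
finger_gap: 0.0004
grasp_force: 0.0
```

>>> apply_moves(moves=[{"offset": [0, -0.4, 0], "angular": [0, 0, 0], "fingers": 0}, {"offset": [0, -0.72, 0], "angular": [0, 0, 0], "fingers": 0}, {"offset": [0, -0.72, 0], "angular": [0, 0, 0], "fingers": 0}, {"offset": [0, -0.72, 0], "angular": [0, 0, 0], "fingers": 0}])

```text
clock: 47.25
position: [0.4033, -0.3608, 0.2443]
tcp_rot: [-0.002, 0.744, 0.669, 0.0]
contact_force: [0.3, 0.1, 0.2]
finger_gap: 0.0004
grasp_force: 0.0
```

```bash
python3 - <<'E'
from h import *
d=snap('wrist','w10.png'); print(d['s']['position'],d['s']['tcp_rot'])
cv2.imwrite('pics/w10b.png',cv2.resize(d['img'],(640,480)))
E
```

```text
[ 0.40332445 -0.36077545  0.24432428] [-1.61291138e-03  7.43556506e-01  6.68671066e-01  3.55811966e-04]
```

View pics/w10b.png

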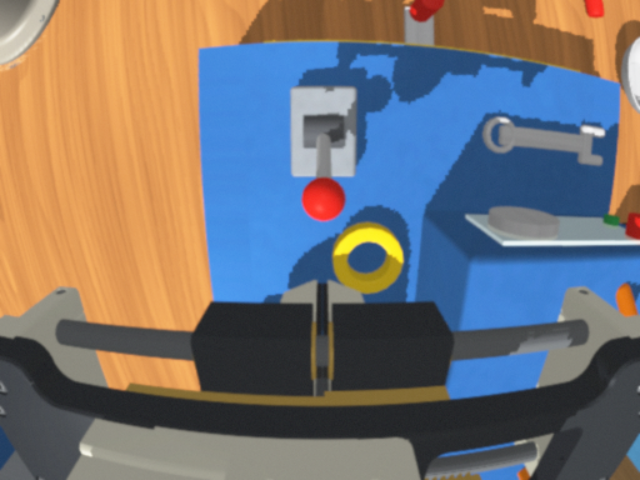

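The red lever tip at (323,199) is leaning back and the fingers are behind it at (322,283), with the tape off to the side. I'll descend and push forward.

>>> apply_moves(moves=[{"offset": [0, -0.02, -0.3], "angular": [0, 0, 0], "fingers": 0}, {"offset": [0, -0.02, -0.53], "angular": [0, 0, 0], "fingers": 0}, {"offset": [0, -0.02, -0.53], "angular": [0, 0, 0], "fingers": 0}, {"offset": [0, -0.02, -0.53], "angular": [0, 0, 0], "fingers": 0}])

```text
clock: 47.8
position: [0.404, -0.365, 0.1678]
tcp_rot: [0.001, 0.743, 0.669, 0.0]
contact_force: [0.2, 0.7, -0.1]
finger_gap: 0.0007
grasp_force: 0.0
```

>>> apply_moves(moves=[{"offset": [0.013, 0.12, 0], "angular": [0, 0, 0], "fingers": 0}, {"offset": [0.026, 0.24, 0], "angular": [0, 0, 0], "fingers": 0}, {"offset": [0.04, 0.36, 0], "angular": [0, 0, 0], "fingers": 0}, {"offset": [0.053, 0.48, 0], "angular": [0, 0, 0], "fingers": 0}, {"offset": [0.061, 0.55, 0], "angular": [0, 0, 0], "fingers": 0}, {"offset": [0.061, 0.55, 0], "angular": [0, 0, 0], "fingers": 0}])

```text
clock: 48.55
position: [0.4124, -0.2816, 0.1662]
tcp_rot: [-0.0, 0.743, 0.669, 0.0]
contact_force: [0.6, -0.2, 0.8]
finger_gap: 0.0003
grasp_force: 0.0
```

>>> apply_moves(moves=[{"offset": [0.006, 0.05, 0], "angular": [0, 0, 0], "fingers": 0}, {"offset": [0.006, 0.05, 0], "angular": [0, 0, 0], "fingers": 0}, {"offset": [0.006, 0.05, 0], "angular": [0, 0, 0], "fingers": 0}])

```text
clock: 48.92
position: [0.4132, -0.2752, 0.1662]
tcp_rot: [-0.0, 0.744, 0.668, 0.0]
contact_force: [-0.8, 0.4, -0.3]
finger_gap: 0.0006
grasp_force: 0.0
```

>>> apply_moves(moves=[{"offset": [0.004, 0.035, 0], "angular": [0, 0, 0], "fingers": 0}, {"offset": [0.004, 0.035, 0], "angular": [0, 0, 0], "fingers": 0}, {"offset": [0.004, 0.035, 0], "angular": [0, 0, 0], "fingers": 0}])

```text
clock: 49.3
position: [0.4139, -0.272, 0.1667]
tcp_rot: [0.002, 0.744, 0.668, -0.001]
contact_force: [-1.3, -8.0, -0.4]
finger_gap: 0.0001
grasp_force: 4.0
```

>>> apply_moves(moves=[{"offset": [0.004, 0.035, 0], "angular": [0, 0, 0], "fingers": 0}, {"offset": [0.004, 0.035, 0], "angular": [0, 0, 0], "fingers": 0}, {"offset": [0.004, 0.035, 0], "angular": [0, 0, 0], "fingers": 0}])

```text
clock: 49.68
position: [0.4145, -0.2707, 0.1675]
tcp_rot: [0.005, 0.744, 0.669, -0.003]
contact_force: [-5.3, -22.1, -1.5]
finger_gap: 0.0003
grasp_force: 10.8
```

>>> apply_moves(moves=[{"offset": [0.004, 0.035, 0], "angular": [0, 0, 0], "fingers": 0}, {"offset": [0.004, 0.035, 0], "angular": [0, 0, 0], "fingers": 0}, {"offset": [0.004, 0.035, 0], "angular": [0, 0, 0], "fingers": 0}])

```text
clock: 50.05
position: [0.4147, -0.2699, 0.1678]
tcp_rot: [0.008, 0.744, 0.669, -0.006]
contact_force: [-10.2, -38.6, -7.8]
finger_gap: 0.0003
grasp_force: 20.0
```

At the run stop. I'll back off, raise the arm clear, and check everything.

>>> apply_moves(moves=[{"offset": [-0.03, -0.25, 0], "angular": [0, 0, 0], "fingers": 0}, {"offset": [-0.03, -0.25, 0], "angular": [0, 0, 0], "fingers": 0}, {"offset": [-0.03, -0.25, 0.4], "angular": [0, 0, 0], "fingers": 0}, {"offset": [-0.03, -0.25, 0.8], "angular": [0, 0, 0], "fingers": 0}, {"offset": [-0.03, -0.25, 1], "angular": [0, 0, 0], "fingers": 0}])

```text
clock: 50.68
position: [0.4112, -0.2962, 0.3196]
tcp_rot: [0.002, 0.743, 0.669, 0.0]
contact_force: [-0.4, -0.1, -0.3]
finger_gap: 0.0003
grasp_force: 0.0
```

>>> apply_moves(moves=[{"offset": [0, 0.4, 0], "angular": [0, 0, 0], "fingers": 0}, {"offset": [0, 0.8, 0], "angular": [0, 0, 0], "fingers": 0}, {"offset": [0, 1, 0], "angular": [0, 0, 0], "fingers": 0}])

```text
clock: 51.05
position: [0.4098, -0.1433, 0.3164]
tcp_rot: [-0.0, 0.743, 0.669, 0.0]
contact_force: [0.3, -0.0, -0.2]
finger_gap: 0.0005
grasp_force: 0.0
```

>>> apply_moves(moves=[{"offset": [0, 0.4, 0], "angular": [0, 0, 0], "fingers": 0}, {"offset": [0, 0.8, 0], "angular": [0, 0, 0], "fingers": 0}, {"offset": [0, 1, 0], "angular": [0, 0, 0], "fingers": 0}, {"offset": [0, 1, 0], "angular": [0, 0, 0], "fingers": 0}])

```text
clock: 51.55
position: [0.4098, 0.0055, 0.3163]
tcp_rot: [-0.0, 0.742, 0.67, 0.0]
contact_force: [0.4, -0.4, -0.4]
finger_gap: 0.0002
grasp_force: 0.0
```

```bash
python3 - <<'E'
from h import *
s=snap('scene','s11.png'); t=snap('top','t11.png'); print(s['s']['position'])
a=cv2.resize(s['img'][60:300,110:390],(466,400)); b=cv2.resize(t['img'][130:300,140:480],(334*1,167))
c=cv2.copyMakeBorder(b,0,233,0,0,cv2.BORDER_CONSTANT)
cv2.imwrite('pics/c11.png',np.hstack([a,c]))
E
```

```text
[0.40977518 0.0055188  0.31627318]
```

View pics/c11.png

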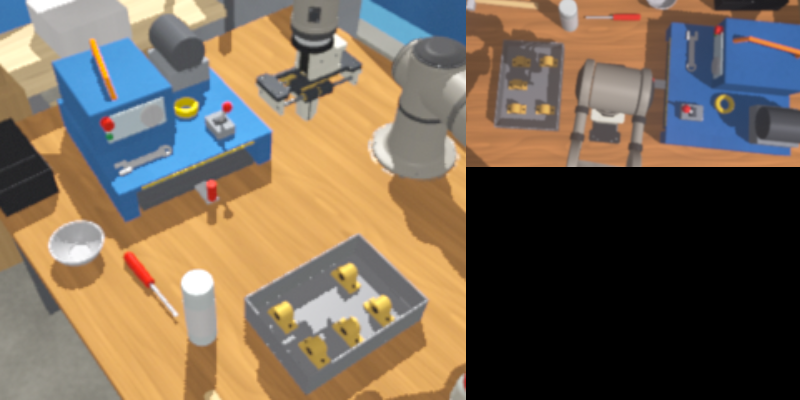

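All five housings are in one layer in the tote. The tray is home, the lever is back at run, and the other items are where they were.

```bash
python3 -c "
from plant import r
print(r.close_job())"
```

```text
the job is handed in; nothing more can be done
None
```

The job is done and handed in at about 52 s: the lever was put to off, the tray drawn out to its stop, and all five housings moved to the tote in a single layer. The tray was then pushed home to its stop and the lever put back to run.

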